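# Fetch the sample vial from behind the reagent bottles and load it into the spring feeder

## Robot

A 7-joint arm with a two-finger parallel gripper is mounted at the origin on a cart in front of the work surface, level with it; the furniture and walls round the work are solid. World frame = base frame: x ahead of the robot, y to its left, z up, the work surface at z = 0. Lengths are in m, angles in rad, forces in N, time in s.
With the tool pointing down it reaches from about 0.35 to 0.9 m from the base axis. Payload 19.9 kg.
Tool frame: the origin (TCP) lies at the very end of the fingers, on their centre line; the grasp point (between the pads) lies 19 mm behind it; z points along the fingers, y is the line along which they close (so a half turn about z gives the same grasp; the last joint's range is limited). The gripper opens to 85 mm and grips with 20 to 120 N. Pads are 22 mm wide; open, the fingers measure 114 mm over their backs; the gripper's body (76 mm by 85 mm) begins 54 mm behind the grasp point. The pads swing forward as they close: fully open they stand 13 mm farther back than shut.
Start: joints at [-1.317, 0.417, -0.01, 1.614, 0.005, 1.111, -0.053], TCP at [0.182, 0.598, 0.207] pointing down, gripper open.
Joint ranges: [-2.81, 2.81], [-0.39, 2.02], [-1.27, 1.25], [0.06, 2.57], [-1.19, 4.33], [0.19, 2], [-2.82, 2.82]. Speed limits (rad/s): [1.89, 1.89, 2.39, 2.39, 3.01, 3.01, 3.01].

## Interface

Orientations are given as a unit quaternion [x, y, z, w].
In Python, from station import state, optics, r gives the robot as it stands.
- The arm moves only by the tool servo_tool, never from a script. Its argument "commands" is a list of rows, each an object of numbers: "tx", "ty", "tz": the shift along the tool's x, y, z normalised to -1 to 1, where 1 is 3 cm; "ax", "ay", "az": the turn, a rotation vector about the tool's x, y, z normalised to -1 to 1, where 1 is 5 degrees; "grip": the opening in per cent of the stroke, from 0 (shut) to 100 (fully open). A call has 1 to 8 rows; each row shifts and turns the commanded pose from where the row before left it, along the tool's axes as they then stand; what a row does not reach is not made up. A row lasts 1/12 s, in which the tool goes at most 41.7 mm and 7.16 degrees, less where a joint would pass 70% of its speed; a pose out of reach is approached as far as the arm can. A call with a number of a shift or a turn outside -1 to 1 is refused whole. A call with a gripper value outside its range is refused whole. The fingers move at their own pace and stop on an object; "force" is the grip in N (left out, the last holds). Time passes only in rows, so rows that do not move let the fingers close. It gives the time, the measured TCP pose, the force, the opening and the grip force at its end, in the units of the state.
- state(): the state, without advancing time (a new reading comes with each control period).
- optics.capture(name): name is "side" or "top" or "wrist"; returns (picture, depth): 400x640x3 uint8, red, green, blue; 400x640 float32, m along the optical axis (not along the pixel's ray), 0 where there is no reading.
- optics.camera_model(name): a dict with "vertical_fov" (degrees; the focal length in pixels is half the picture's height over the tangent of half this angle, whatever the lens; pixels are square), "cx", "cy" (the principal point, pixels), "world_from_camera" (4x4, takes a point from camera to world coordinates); the wrist camera has in their place "hand_eye" (4x4, takes a point from camera to tool coordinates, whose origin is the TCP and whose axes are the flange's). Camera axes: x right, y up, looking along -z (the intrinsics and any distortion apply to the point x, -y, -z); pixel columns grow to the right and rows downward; lengths in m; the calibration is good to about 2 mm. A picture is of the moment at which its call begins: read the wrist's pose just before it. camera_model takes no time and is no camera call.
- r.job_done(): hands the job in; it is judged then, once.
The state is a dict: "t": time; "qpos": joint angles; "joint_velocities": joint speeds; "joint_efforts": joint torques, N m; "ee_pos": TCP position; "ee_rot": TCP orientation; "wrist_force": force on the tool from outside, world axes, zero at the start; "moment": the same for the moment, N m; "opening": opening from 0.0 (shut) to 1.0 (fully open); "finger_force": force on a finger pad.
Only numpy, scipy, OpenCV 4.12 (cv2) and the standard library are available. Lean on these libraries where they do the work, as an engineer would, in place of code of your own. Each camera call takes 0.05 s, during which the arm holds its last target. There are 200 camera calls.

## Task

The blue-capped vial is hemmed in behind two reagent bottles in the grey tray: first move the white bottle and the amber bottle out of the way and stand both on the black mat, leaving the vial where it is meanwhile. Then put the vial upright into the bore of the white feeder block, push it down against the spring until it is fully home, and let go. Only after that stand the bottles back in the tray, upright and centred, the white one on the white disc and the amber one on the orange disc, without disturbing the black-capped vial and the dark-lidded cup standing nearby.

Things in the scene. Friction and masses are not known exactly. Their poses are not given: they have to be found in the camera images.
- white_bottle: white plastic reagent bottle with a black screw cap, 56 mm across and 132 mm tall, about 0.16 kg; origin at the centre of its underside, z up. Body up to 95 mm above the origin; the cap is 21 mm wide and reaches from 95 to 132 mm: easiest taken by the cap from above, fingers closing along its x or y axis. Starts on the white disc in the tray.
- amber_bottle: small amber reagent bottle with a narrow black cap, 35 mm across and 85 mm tall, about 0.05 kg; origin at the centre of its underside, z up. Body up to 61 mm above the origin; the cap is 13 mm wide and reaches from 61 to 85 mm: easiest taken by the cap from above, fingers closing along its x or y axis. Starts on the orange disc in the tray.
- blue_vial: glass sample vial with a blue screw cap, 22 mm diameter, 48 mm tall, about 0.02 kg; origin at the centre of its underside, z up. Glass up to 38 mm, cap of 20 mm diameter from 38 to 48 mm. It starts in the tray behind (away from the robot) and between the two bottles, its centre about 51 mm from each bottle's centre.
- white_disc: white round disc, 64 mm diameter, 3 mm thick, the place of the white bottle; origin at the centre of its underside, upper face 3 mm above it. Fixed in a grey tray 124 x 170 mm whose floor is 8 mm and rim 16 mm above the worktop; the tray's short side lies along the disc's x axis (which points away from the robot) and its long side along the disc's y axis. The rim is at least 45 mm from either disc's centre. The discs are 68 mm apart, side by side, either one on the left.
- orange_disc: orange round disc, 44 mm diameter, 3 mm thick, the place of the amber bottle; origin at the centre of its underside, upper face 3 mm above it. Fixed in the same tray beside the white disc, same axes.
- mat: black rubber mat fixed on the worktop, 150 mm along its x axis, 110 mm along its y axis, 3 mm thick; origin at the centre of its underside. Room for both bottles side by side along x (for example 36 mm either side of the middle). Mat and feeder may have changed places.
- feeder_mouth (a point): centre of the round mouth of the feeder's bore, z up: a white block 60 x 60 mm, 50 mm high, fixed on the worktop on a dark 76 mm base plate. The bore is vertical, 27 mm wide, chamfered at the mouth, the mouth lying in the block's flat top.
- follower (a joint): travel in m of the orange spring follower in the feeder's bore, growing downward: 0 = up, 0.022 = fully home. Its top lies (10 mm + travel) below the mouth; at the start it is 0 to 4 mm down. It takes about 7 N to start it and 10 N at the bottom, and a brake keeps it where it is left. When the vial is fully home its cap top stands about 16 mm above the mouth (starting from about 38 mm): push on the cap from above, for example with shut fingers.
- black_vial: a like vial with a black cap, 22 mm diameter, 48 mm tall, standing on the worktop behind the tray: leave alone. Origin at the centre of its underside.
- dark_cup: sample cup with a dark grey lid, 55 mm diameter, 58 mm tall, standing on the worktop behind the tray: leave alone. Origin at the centre of its underside.

How it is judged:
By the outcome, as a careful person would: the job done as asked, in the order asked, and still so for the second after the job is handed in, with the robot touching nothing.
It also fails if it takes over 144 s, if anything falls off the work surface, if the arm or the gripper's body presses on something with over 40 N, if the wrist force passes 120 N, or if a joint passes its speed limit or range.

## Working session

There is one attempt and no reset: what is moved stays moved. The work goes in short steps, Python scripts to look and compute and a tool call to move; the robot and the scene stay as the last step left them, time stands still between calls to the robot, and variables do not carry over. Pictures are saved under pics/ and viewed, at most 14 in all, crops included, and the job is handed in when it is done.

Besides the shell and the picture viewer there is one more tool, called after "Call:" as name(argument=value, ...), one argument or row to a line, values as JSON. servo_tool: Moves the arm, as the interface text tells. Its arguments: {"type":"object","properties":{"commands":{"type":"array","items":{"type":"object","properties":{"tx":{"type":"number","minimum":-1,"maximum":1},"ty":{"type":"number","minimum":-1,"maximum":1},"tz":{"type":"number","minimum":-1,"maximum":1},"ax":{"type":"number","minimum":-1,"maximum":1},"ay":{"type":"number","minimum":-1,"maximum":1},"az":{"type":"number","minimum":-1,"maximum":1},"grip":{"type":"number"}}}},"force":{"type":"number"}},"required":["commands"]}

```bash
ls; mkdir -p pics
python3 - <<'E'
from station import state, optics, r
import cv2,numpy as np
s=state();print(s)
for n in("top","side"):
    p,d=optics.capture(n);cv2.imwrite(f"pics/{n}0.png",p[:,:,::-1]);np.save(f"pics/{n}0.npy",d)
    print(n,optics.camera_model(n))
print(optics.camera_model("wrist"))
E
```

```text
pics
{'t': 0.0, 'qpos': array([-1.31647912,  0.41798421, -0.01028853,  1.61414411,  0.00469705,
        1.11069279, -0.053001  ]), 'joint_velocities': array([-3.84438620e-04, -3.33285919e-04, -3.38879371e-03, -3.39168471e-04,
        1.21613100e-03, -9.36759759e-04,  6.54086354e-05]), 'joint_efforts': array([ 9.05723628e-04, -8.64450788e+01,  6.79248199e-01, -4.34889543e+01,
        1.91567437e-02,  7.50509935e-03,  3.93328207e-05]), 'ee_pos': array([0.18211513, 0.59750237, 0.2067666 ]), 'ee_rot': array([ 1.47373541e-01,  9.89080723e-01, -6.00947007e-04, -4.22328715e-05]), 'wrist_force': array([ 0.97503   ,  0.26627889, -0.3588884 ]), 'moment': array([ 0.02510035,  0.01119541, -0.03305685]), 'finger_force': 0.0, 'opening': 0.9999935164924014}
top {'vertical_fov': 43.273931049893, 'cx': 309.5444727947343, 'cy': 206.77241071094758, 'world_from_camera': array([[-0.02019485,  0.99146499, -0.12879965,  0.43776841],
       [-0.99946178, -0.02335095, -0.02304096, -0.06115639],
       [-0.0258519 ,  0.12826502,  0.99140293,  1.1560804 ],
       [ 0.        ,  0.        ,  0.        ,  1.        ]])}
side {'vertical_fov': 54.386181427094094, 'cx': 317.4010614846357, 'cy': 199.54723597000617, 'world_from_camera': array([[ 0.96007009, -0.23152919,  0.15703393,  0.70272419],
       [ 0.27946003,  0.76773537, -0.57661468, -0.61089241],
       [ 0.01294263,  0.59747521,  0.80178292,  0.83300198],
       [ 0.        ,  0.        ,  0.        ,  1.        ]])}
{'vertical_fov': 70.95728877479321, 'cx': 318.2378043419857, 'cy': 197.9678313966548, 'hand_eye': array([[ 2.54482036e-03,  9.64758700e-01,  2.63123877e-01,
         6.70207462e-02],
       [ 9.99996738e-01, -2.39815057e-03, -8.78580217e-04,
         1.04920559e-03],
       [-2.16607233e-04,  2.63125255e-01, -9.64761656e-01,
        -1.66708148e-01],
       [ 0.00000000e+00,  0.00000000e+00,  0.00000000e+00,
         1.00000000e+00]])}
```

View pics/top0.png

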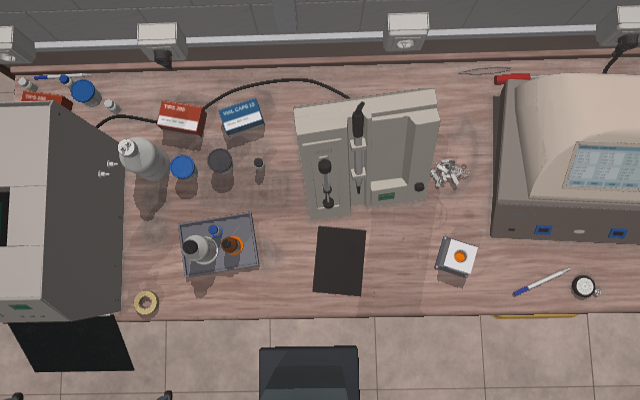

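View pics/side0.png

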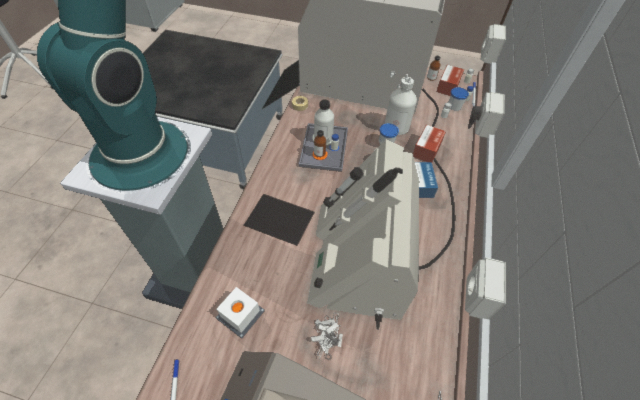

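The top view shows the tray at about (218,245) with white cap (193,242), amber (233,243), blue cap (213,230); mat at (340,260), feeder at (458,257); black vial near (259,165). The side view agrees. Measuring now.

```bash
cat > h.py <<'E'
import numpy as np,cv2
from station import state,optics,r
from scipy.spatial.transform import Rotation as R
def K(n):
    m=optics.camera_model(n);return 200/np.tan(np.radians(m["vertical_fov"])/2),m["cx"],m["cy"],m
def T(n,s=None):
    m=optics.camera_model(n)
    if n!="wrist":return m["world_from_camera"]
    s=s or state();E=np.eye(4);E[:3,:3]=R.from_quat(s["ee_rot"]).as_matrix();E[:3,3]=s["ee_pos"];return E@m["hand_eye"]
def ray(n,uv,W):
    f,cx,cy,_=K(n);d=W[:3,:3]@np.array([(uv[0]-cx)/f,-(uv[1]-cy)/f,-1]);return W[:3,3],d
def onplane(n,uv,z,W=None):
    o,d=ray(n,uv,T(n) if W is None else W);return o+d*(z-o[2])/d[2]
def cloud(n,dep,W=None):
    f,cx,cy,_=K(n);W=T(n) if W is None else W;v,u=np.mgrid[:400,:640]
    P=np.stack([(u-cx)/f*dep,-(v-cy)/f*dep,-dep],-1);return P@W[:3,:3].T+W[:3,3]
def proj(n,p,W=None):
    f,cx,cy,_=K(n);q=np.linalg.inv(T(n) if W is None else W)@np.r_[p,1];return cx+f*q[0]/-q[2],cy-f*q[1]/-q[2]
E
python3 - <<'E'
from h import *
im=cv2.imread("pics/top0.png");d=np.load("pics/top0.npy");C=cloud("top",d)
h=cv2.cvtColor(im,cv2.COLOR_BGR2HSV);H,S,V=cv2.split(h)
def blobs(m,name,z,box):
    u0,v0,u1,v1=box;mm=np.zeros_like(m,np.uint8);mm[v0:v1,u0:u1]=m[v0:v1,u0:u1]
    n,l,st,ce=cv2.connectedComponentsWithStats(mm)
    for i in range(1,n):
        if st[i,4]>8:
            c,rs=cv2.minAreaRect(np.argwhere(l==i)[:,::-1].astype(np.float32))[:2],cv2.minAreaRect(np.argwhere(l==i)[:,::-1].astype(np.float32))[2]
            print(name,st[i,4],ce[i].round(1),"plane",onplane("top",ce[i],z).round(4),"medianZ",np.median(C[l==i],0).round(4), "rect",np.round(c[0],1),np.round(c[1],1),round(rs,1))
T_=(175,205,262,285)
blobs((H>100)&(H<125)&(S>130)&(V>60),"blue",.048+.008,T_)
blobs((H<15)&(S>170)&(V>120),"orange",.011,T_)
blobs((V<60),"dark",.1,T_)
blobs((V<70),"mat",.003,(300,215,375,305))
blobs((H<20)&(S>170)&(V>120),"follower",.04,(430,230,490,285))
blobs((V>190)&(S<40),"feeder",.05,(430,225,490,285))
blobs((V<70),"blackvial",.048,(245,145,275,190))
blobs((V<80),"cup",.058,(200,140,240,185))
for nm,(u,v) in dict(pump=(310,215),pump2=(345,213),pumptop=(365,110),box=(124,230),boxtop=(60,200),boxc=(40,110)).items(): print(nm,C[v,u].round(3))
cv2.imwrite("pics/c.png",np.hstack([cv2.resize(im[205:285,175:265],None,fx=5,fy=5,interpolation=2),cv2.resize(im[225:285,430:490],(400,400),interpolation=2)])[:, :800])
E
```

```text
blue 84 [214.  230.6] plane [0.5327 0.1756 0.056 ] medianZ [0.534  0.178  0.0551] rect [214.8 231.3] [14.4  9.9] 32.0
orange 64 [237.2 244.5] plane [0.5039 0.132  0.011 ] medianZ [0.506  0.1298 0.0111] rect [235.9 245.5] [12.8 18.4] 10.6
dark 153 [189.8 246.8] plane [0.4959 0.217  0.1   ] medianZ [0.4933 0.2055 0.1424] rect [190. 247.] [12. 14.] 90.0
dark 54 [226.2 243.7] plane [0.5009 0.1402 0.1   ] medianZ [0.5007 0.1414 0.0951] rect [226.  243.5] [7. 8.] 90.0
mat 3148 [339.  260.9] plane [ 0.4621 -0.0988  0.003 ] medianZ [ 0.4619 -0.0986  0.0028] rect [339.1 260.8] [48.3 65.4] 5.2
follower 84 [459.4 256.2] plane [ 0.4659 -0.3609  0.04  ] medianZ [ 0.4663 -0.361   0.0391] rect [459.5 256. ] [10.  9.] 90.0
feeder 613 [460.5 256. ] plane [ 0.466  -0.3607  0.05  ] medianZ [ 0.4656 -0.3612  0.0497] rect [460.4 256. ] [27.7 27.5] 15.9
blackvial 58 [258.1 162.3] plane [0.6852 0.0782 0.048 ] medianZ [0.6854 0.0785 0.0475] rect [258.  162.5] [7. 8.] 90.0
cup 468 [219.7 160.5] plane [0.6894 0.1629 0.058 ] medianZ [0.6895 0.1634 0.0557] rect [219.5 160.5] [23.7 23.7] 63.4
pump [ 0.566 -0.036  0.028]
pump2 [ 0.57  -0.115  0.016]
pumptop [ 0.732 -0.146  0.256]
box [ 0.544  0.399 -0.005]
boxtop [0.573 0.398 0.29 ]
boxc [0.723 0.417 0.333]
```

View pics/c.png

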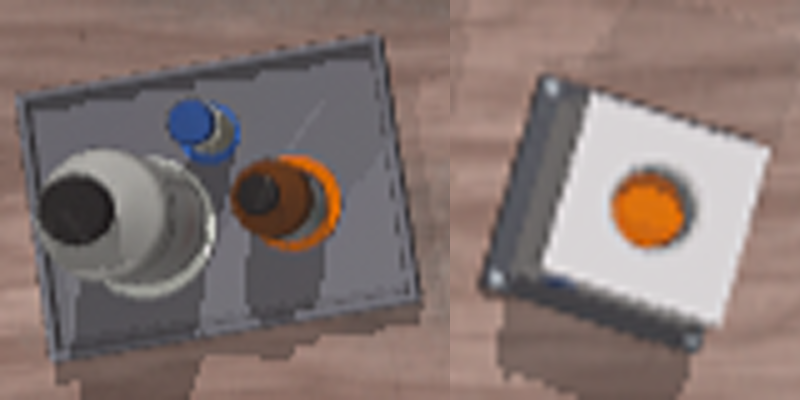

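The crop shows the white cap, amber cap, blue cap on the tray with disc edges peeking out, and the feeder with the orange follower in the bore; tray corners are at about (178.6,224.4), (250.6,212.6), (259,265), (185.5,276.6). I'll get the precise targets and a move planner.

```bash
cat >> h.py <<'E'
def yawof(q): y=R.from_quat(q).as_matrix()[:,1];return np.degrees(np.arctan2(y[1],y[0]))
def plan(goal,yaw=None,n=None,s=None,start=None):
    "rows (tool axes, units) from present/commanded start (pos,yaw) to goal"
    if start is None: s=s or state();start=(s["ee_pos"],yawof(s["ee_rot"]))
    p,y0=np.array(start[0],float),start[1];g=np.array(goal,float);yaw=y0 if yaw is None else yaw
    dy=(yaw-y0+180)%360-180;k=max(int(np.ceil(max(np.linalg.norm(g-p)/.0295,abs(dy)/5,1))),n or 1)
    for i in range(k):
        a=np.radians(y0+dy*i/k);d=(g-p)/k;ey=np.array([np.cos(a),np.sin(a),0]);ez=np.array([0,0,-1]);ex=np.cross(ey,ez)
        print(f'{{"tx":{d@ex/.03:.2f},"ty":{d@ey/.03:.2f},"tz":{d@ez/.03:.2f},"az":{-dy/k/5:.2f}}}',end=",\n"if i==k-1 else ",")
    return (g,yaw)
E
python3 - <<'E'
from h import *
print("tcp rot",R.from_quat(state()["ee_rot"]).as_matrix().round(3).tolist(),yawof(state()["ee_rot"]))
for nm,uv,z in [("white",(189.8,246.8),.143),("amber",(226.2,243.7),.096)]: print(nm,onplane("top",uv,z).round(4))
c=np.array([onplane("top",u,.016) for u in [(178.6,224.4),(250.6,212.6),(259,265),(185.5,276.6)]])
print(c.round(4),c.mean(0).round(4))
e=c[0]-c[1]+c[3]-c[2];print("tray yaw",np.degrees(np.arctan2(-e[0],e[1])),np.linalg.norm(c[0]-c[1]),np.linalg.norm(c[0]-c[3]))
# side view checks
im=cv2.imread("pics/side0.png");H,S,V=cv2.split(cv2.cvtColor(im,cv2.COLOR_BGR2HSV))
def b(m,box,nm,z):
    u0,v0,u1,v1=box;q=np.argwhere(m[v0:v1,u0:u1]);print(nm,len(q),(uv:=q.mean(0)[::-1]+[u0,v0]).round(1),onplane("side",uv,z).round(4))
b((H<20)&(S>170)&(V>120),(220,290,260,330),"follower",.04)
b((V<50),(312,95,336,112),"whitecap",.127);b((V<50),(310,125,330,142),"ambercap",.086)
b((H>100)&(H<125)&(S>130)&(V>60),(328,128,345,145),"bluecap",.053)
b((V<60),(245,195,318,245),"mat",.003)
s0=None
a=plan((.20,.42,.25));a=plan((.26,.28,.25),30,start=a);a=plan((.48,.14,.21),8,start=a)
E
```

```text
tcp rot [[-0.957, 0.292, -0.0], [0.292, 0.957, -0.001], [-0.0, -0.001, -1.0]] 73.05045434845299
white [0.4936 0.2058 0.143 ]
amber [0.5011 0.1409 0.096 ]
[[0.5523 0.2655 0.016 ]
 [0.5756 0.1003 0.016 ]
 [0.4563 0.0819 0.016 ]
 [0.4337 0.2483 0.016 ]] [0.5045 0.174  0.016 ]
tray yaw 7.879659093498503 0.16688049568895486 0.11981850698336484
follower 67 [237.1 307. ] [ 0.4645 -0.3598  0.04  ]
whitecap 15 [323.5 106.7] [0.4913 0.2077 0.127 ]
ambercap 0 [nan nan] [nan nan nan]
bluecap 16 [334.8 136.3] [0.5347 0.1798 0.053 ]
mat 1349 [277.2 218.7] [ 0.4587 -0.1024  0.003 ]
{"tx":-0.33,"ty":-0.78,"tz":-0.21,"az":-0.00},{"tx":-0.33,"ty":-0.78,"tz":-0.21,"az":-0.00},{"tx":-0.33,"ty":-0.78,"tz":-0.21,"az":-0.00},{"tx":-0.33,"ty":-0.78,"tz":-0.21,"az":-0.00},{"tx":-0.33,"ty":-0.78,"tz":-0.21,"az":-0.00},{"tx":-0.33,"ty":-0.78,"tz":-0.21,"az":-0.00},{"tx":-0.33,"ty":-0.78,"tz":-0.21,"az":-0.00},
{"tx":-0.36,"ty":-0.43,"tz":0.00,"az":0.96},{"tx":-0.40,"ty":-0.40,"tz":0.00,"az":0.96},{"tx":-0.43,"ty":-0.36,"tz":0.00,"az":0.96},{"tx":-0.46,"ty":-0.33,"tz":0.00,"az":0.96},{"tx":-0.48,"ty":-0.29,"tz":0.00,"az":0.96},{"tx":-0.51,"ty":-0.25,"tz":0.00,"az":0.96},{"tx":-0.53,"ty":-0.20,"tz":0.00,"az":0.96},{"tx":-0.54,"ty":-0.16,"tz":0.00,"az":0.96},{"tx":-0.55,"ty":-0.11,"tz":0.00,"az":0.96},
{"tx":-0.86,"ty":0.45,"tz":0.15,"az":0.49},{"tx":-0.84,"ty":0.48,"tz":0.15,"az":0.49},{"tx":-0.82,"ty":0.52,"tz":0.15,"az":0.49},{"tx":-0.79,"ty":0.55,"tz":0.15,"az":0.49},{"tx":-0.77,"ty":0.59,"tz":0.15,"az":0.49},{"tx":-0.74,"ty":0.62,"tz":0.15,"az":0.49},{"tx":-0.72,"ty":0.65,"tz":0.15,"az":0.49},{"tx":-0.69,"ty":0.68,"tz":0.15,"az":0.49},{"tx":-0.66,"ty":0.71,"tz":0.15,"az":0.49},<stdin>:10: RuntimeWarning: Mean of empty slice.
  ret = um.true_divide(
```

Call:
servo_tool(
  commands=[
    {"tx": -0.33, "ty": -0.78, "tz": -0.21},
    {"tx": -0.33, "ty": -0.78, "tz": -0.21},
    {"tx": -0.33, "ty": -0.78, "tz": -0.21},
    {"tx": -0.33, "ty": -0.78, "tz": -0.21},
    {"tx": -0.33, "ty": -0.78, "tz": -0.21},
    {"tx": -0.33, "ty": -0.78, "tz": -0.21},
    {"tx": -0.33, "ty": -0.78, "tz": -0.21},
  ],
)

```text
invalid input at $.commands[0]: expected keys tx, ty, tz, ax, ay, az, grip
```

Call:
servo_tool(
  commands=[
    {"tx": -0.36, "ty": -0.43, "az": 0.96},
    {"tx": -0.4, "ty": -0.4, "az": 0.96},
    {"tx": -0.43, "ty": -0.36, "az": 0.96},
    {"tx": -0.46, "ty": -0.33, "az": 0.96},
    {"tx": -0.48, "ty": -0.29, "az": 0.96},
    {"tx": -0.51, "ty": -0.25, "az": 0.96},
    {"tx": -0.53, "ty": -0.2, "az": 0.96},
    {"tx": -0.54, "ty": -0.16, "az": 0.96},
  ],
)

```text
invalid input at $.commands[0]: expected keys tx, ty, tz, ax, ay, az, grip
```

Call:
servo_tool(
  commands=[
    {"tx": -0.55, "ty": -0.11, "az": 0.96},
    {"tx": -0.86, "ty": 0.45, "tz": 0.15, "az": 0.49},
    {"tx": -0.84, "ty": 0.48, "tz": 0.15, "az": 0.49},
    {"tx": -0.82, "ty": 0.52, "tz": 0.15, "az": 0.49},
    {"tx": -0.79, "ty": 0.55, "tz": 0.15, "az": 0.49},
    {"tx": -0.77, "ty": 0.59, "tz": 0.15, "az": 0.49},
    {"tx": -0.74, "ty": 0.62, "tz": 0.15, "az": 0.49},
  ],
)

```text
invalid input at $.commands[0]: expected keys tx, ty, tz, ax, ay, az, grip
```

Call:
servo_tool(
  commands=[
    {"tx": -0.33, "ty": -0.78, "tz": -0.21, "ax": 0, "ay": 0, "az": 0, "grip": 60},
    {"tx": -0.33, "ty": -0.78, "tz": -0.21, "ax": 0, "ay": 0, "az": 0, "grip": 60},
    {"tx": -0.33, "ty": -0.78, "tz": -0.21, "ax": 0, "ay": 0, "az": 0, "grip": 60},
    {"tx": -0.33, "ty": -0.78, "tz": -0.21, "ax": 0, "ay": 0, "az": 0, "grip": 60},
    {"tx": -0.33, "ty": -0.78, "tz": -0.21, "ax": 0, "ay": 0, "az": 0, "grip": 60},
    {"tx": -0.33, "ty": -0.78, "tz": -0.21, "ax": 0, "ay": 0, "az": 0, "grip": 60},
    {"tx": -0.33, "ty": -0.78, "tz": -0.21, "ax": 0, "ay": 0, "az": 0, "grip": 60},
  ],
)

```text
t: 0.68
ee_pos: [0.2006, 0.4195, 0.2515]
ee_rot: [0.147, 0.989, -0.0, -0.0]
wrist_force: [0.3, -0.1, 1.9]
opening: 0.596
finger_force: 0.0
```

Call:
servo_tool(
  commands=[
    {"tx": -0.36, "ty": -0.43, "tz": 0, "ax": 0, "ay": 0, "az": 0.96, "grip": 60},
    {"tx": -0.4, "ty": -0.4, "tz": 0, "ax": 0, "ay": 0, "az": 0.96, "grip": 60},
    {"tx": -0.43, "ty": -0.36, "tz": 0, "ax": 0, "ay": 0, "az": 0.96, "grip": 60},
    {"tx": -0.46, "ty": -0.33, "tz": 0, "ax": 0, "ay": 0, "az": 0.96, "grip": 60},
    {"tx": -0.48, "ty": -0.29, "tz": 0, "ax": 0, "ay": 0, "az": 0.96, "grip": 60},
    {"tx": -0.51, "ty": -0.25, "tz": 0, "ax": 0, "ay": 0, "az": 0.96, "grip": 60},
    {"tx": -0.53, "ty": -0.2, "tz": 0, "ax": 0, "ay": 0, "az": 0.96, "grip": 60},
    {"tx": -0.54, "ty": -0.16, "tz": 0, "ax": 0, "ay": 0, "az": 0.96, "grip": 60},
  ],
)

```text
t: 1.35
ee_pos: [0.254, 0.2955, 0.2513]
ee_rot: [0.466, 0.885, -0.0, -0.0]
wrist_force: [-0.7, 0.2, -0.0]
opening: 0.6
finger_force: 0.0
```

Call:
servo_tool(
  commands=[
    {"tx": -0.55, "ty": -0.11, "tz": 0, "ax": 0, "ay": 0, "az": 0.96, "grip": 60},
    {"tx": -0.86, "ty": 0.45, "tz": 0.15, "ax": 0, "ay": 0, "az": 0.49, "grip": 60},
    {"tx": -0.84, "ty": 0.48, "tz": 0.15, "ax": 0, "ay": 0, "az": 0.49, "grip": 60},
    {"tx": -0.82, "ty": 0.52, "tz": 0.15, "ax": 0, "ay": 0, "az": 0.49, "grip": 60},
    {"tx": -0.79, "ty": 0.55, "tz": 0.15, "ax": 0, "ay": 0, "az": 0.49, "grip": 60},
    {"tx": -0.77, "ty": 0.59, "tz": 0.15, "ax": 0, "ay": 0, "az": 0.49, "grip": 60},
    {"tx": -0.74, "ty": 0.62, "tz": 0.15, "ax": 0, "ay": 0, "az": 0.49, "grip": 60},
  ],
)

```text
t: 1.93
ee_pos: [0.4083, 0.186, 0.2243]
ee_rot: [0.609, 0.794, -0.0, 0.0]
wrist_force: [0.6, 1.3, 0.3]
opening: 0.597
finger_force: 0.0
```

Run:
```python
from h import *
s=state();print(s["t"],s["ee_pos"],yawof(s["ee_rot"]),s["wrist_force"],s["opening"])
W=T("wrist",s);p,d=optics.capture("wrist");cv2.imwrite("pics/w1.png",p[:,:,::-1]);np.save("pics/w1.npy",d);np.save("pics/w1W.npy",W)
```

```text
1.9333 [0.40825893 0.18602994 0.22425373] 15.034934701248899 [0.59815541 1.28803179 0.33724051] 0.5969725493701697
```

View pics/w1.png

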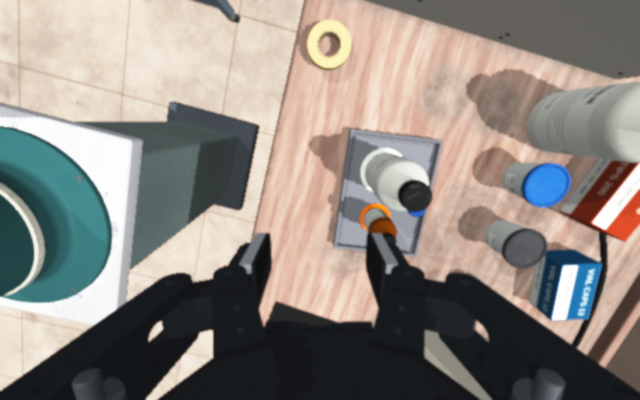

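The wrist view shows the white cap at (414,195), the amber one half behind the finger at (382,230), the discs' edges at (380,165) and (375,215). Cross-check, then plan the amber grasp.

Run:
```python
from h import *
W=np.load("pics/w1W.npy")
print("white wrist",onplane("wrist",(414.5,195),.143,W).round(4), "ring", onplane("wrist",(376,213),.011,W))
a=plan((.501,.141,.15),8);a=plan((.501,.141,.077),start=a)
```

```text
white wrist [0.4927 0.2119 0.143 ] ring [0.50328172 0.1516322  0.011     ]
{"tx":-0.42,"ty":0.51,"tz":0.49,"az":0.26},{"tx":-0.41,"ty":0.52,"tz":0.49,"az":0.26},{"tx":-0.40,"ty":0.52,"tz":0.49,"az":0.26},{"tx":-0.38,"ty":0.53,"tz":0.49,"az":0.26},{"tx":-0.37,"ty":0.54,"tz":0.49,"az":0.26},
{"tx":0.00,"ty":0.00,"tz":0.81,"az":0.00},{"tx":0.00,"ty":0.00,"tz":0.81,"az":0.00},{"tx":0.00,"ty":0.00,"tz":0.81,"az":0.00},
```

Call:
servo_tool(
  commands=[
    {"tx": -0.42, "ty": 0.51, "tz": 0.44, "ax": 0, "ay": 0, "az": 0.26, "grip": 50},
    {"tx": -0.41, "ty": 0.52, "tz": 0.44, "ax": 0, "ay": 0, "az": 0.26, "grip": 50},
    {"tx": -0.4, "ty": 0.52, "tz": 0.44, "ax": 0, "ay": 0, "az": 0.26, "grip": 50},
    {"tx": -0.38, "ty": 0.53, "tz": 0.44, "ax": 0, "ay": 0, "az": 0.26, "grip": 50},
    {"tx": -0.37, "ty": 0.54, "tz": 0.44, "ax": 0, "ay": 0, "az": 0.26, "grip": 50},
    {"tx": 0, "ty": 0, "tz": 0, "ax": 0, "ay": 0, "az": 0.1, "grip": 50},
  ],
)

```text
t: 2.48
ee_pos: [0.4983, 0.144, 0.1561]
ee_rot: [0.656, 0.754, -0.002, 0.0]
wrist_force: [-0.9, -0.8, -1.5]
opening: 0.497
finger_force: 0.0
```

Run:
```python
from h import *
s=state();print(s["t"],s["ee_pos"],yawof(s["ee_rot"]),s["wrist_force"],s["opening"])
W=T("wrist",s);p,d=optics.capture("wrist");cv2.imwrite("pics/w2.png",p[:,:,::-1]);np.save("pics/w2W.npy",W)
```

```text
2.4833 [0.49826035 0.14400752 0.15611992] 7.940669775052203 [-0.94470558 -0.79368403 -1.51039848] 0.4966477506897649
```

View pics/w2.png

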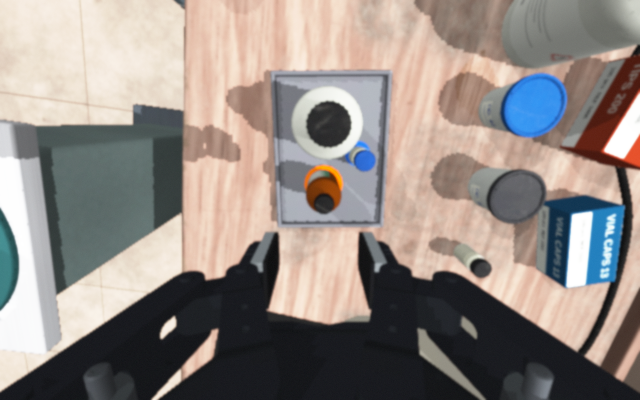

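Clear view: white cap centre (328,122), amber cap (323,203), blue cap (365,158), tray corners (271,71),(390,70),(381,225),(279,227).

Run:
```python
from h import *
W=np.load("pics/w2W.npy")
im=cv2.imread("pics/w2.png");V=im.max(2)
for nm,box,z in [("white",(300,95,355,150),.143),("amber",(308,185,338,222),.096)]:
    u0,v0,u1,v1=box;n,l,st,ce=cv2.connectedComponentsWithStats((V[v0:v1,u0:u1]<60).astype(np.uint8));i=1+st[1:,4].argmax();c=ce[i]+[u0,v0]
    bb=st[i];print(nm,c,bb,onplane("wrist",c,z,W).round(4))
H,S,_=cv2.split(cv2.cvtColor(im,cv2.COLOR_BGR2HSV))
print("blue",onplane("wrist",(365,159),.056,W).round(4))
for u in[(271,71),(390,70),(381,225),(279,227)]:print(onplane("wrist",u,.016,W).round(4))
c,_=cv2.minEnclosingCircle(np.argwhere(((S<40)&(V>150))[80:160,290:365])[:,::-1].astype(np.float32));print(c)
```

```text
white [328.48890589 124.57306809] [   8    7   41   44 1307] [0.4954 0.21   0.143 ]
amber [323.03546099 202.83333333] [  6   9  19  19 282] [0.5021 0.146  0.096 ]
blue [0.5375 0.183  0.056 ]
[0.4346 0.2526 0.016 ]
[0.5532 0.2704 0.016 ]
[0.5774 0.1059 0.016 ]
[0.4601 0.0867 0.016 ]
(37.0, 39.5)
```

Run:
```python
from h import *
a=plan((.5015,.1437,.076),8)
a=plan((.5015,.1437,.126),start=a)
a=plan((.500,-.099,.126),start=a)
```

```text
{"tx":-0.02,"ty":0.05,"tz":0.90,"az":-0.00},{"tx":-0.02,"ty":0.05,"tz":0.90,"az":-0.00},{"tx":-0.02,"ty":0.05,"tz":0.90,"az":-0.00},
{"tx":0.00,"ty":0.00,"tz":-0.83,"az":0.00},{"tx":0.00,"ty":0.00,"tz":-0.83,"az":0.00},
{"tx":-0.89,"ty":-0.13,"tz":0.00,"az":0.00},{"tx":-0.89,"ty":-0.13,"tz":0.00,"az":0.00},{"tx":-0.89,"ty":-0.13,"tz":0.00,"az":0.00},{"tx":-0.89,"ty":-0.13,"tz":0.00,"az":0.00},{"tx":-0.89,"ty":-0.13,"tz":0.00,"az":0.00},{"tx":-0.89,"ty":-0.13,"tz":0.00,"az":0.00},{"tx":-0.89,"ty":-0.13,"tz":0.00,"az":0.00},{"tx":-0.89,"ty":-0.13,"tz":0.00,"az":0.00},{"tx":-0.89,"ty":-0.13,"tz":0.00,"az":0.00},
```

Call:
servo_tool(
  commands=[
    {"tx": -0.02, "ty": 0.05, "tz": 0.89, "ax": 0, "ay": 0, "az": 0, "grip": 50},
    {"tx": -0.02, "ty": 0.05, "tz": 0.89, "ax": 0, "ay": 0, "az": 0, "grip": 50},
    {"tx": -0.02, "ty": 0.05, "tz": 0.5, "ax": 0, "ay": 0, "az": 0, "grip": 50},
    {"tx": 0, "ty": 0, "tz": 0.4, "ax": 0, "ay": 0, "az": 0, "grip": 50},
    {"tx": 0, "ty": 0, "tz": 0, "ax": 0, "ay": 0, "az": 0, "grip": 50},
  ],
)

```text
t: 2.95
ee_pos: [0.5003, 0.1452, 0.0766]
ee_rot: [0.655, 0.756, -0.001, -0.001]
wrist_force: [-1.4, -0.0, -0.6]
opening: 0.501
finger_force: 0.0
```

Call:
servo_tool(
  commands=[
    {"tx": 0, "ty": 0, "tz": 0, "ax": 0, "ay": 0, "az": 0, "grip": 8},
    {"tx": 0, "ty": 0, "tz": 0, "ax": 0, "ay": 0, "az": 0, "grip": 8},
    {"tx": 0, "ty": 0, "tz": 0, "ax": 0, "ay": 0, "az": 0, "grip": 8},
    {"tx": 0, "ty": 0, "tz": 0, "ax": 0, "ay": 0, "az": 0, "grip": 8},
    {"tx": 0, "ty": 0, "tz": 0, "ax": 0, "ay": 0, "az": 0, "grip": 0},
    {"tx": 0, "ty": 0, "tz": 0, "ax": 0, "ay": 0, "az": 0, "grip": 0},
  ],
  force=30,
)

```text
t: 3.45
ee_pos: [0.5018, 0.1452, 0.0785]
ee_rot: [0.655, 0.756, 0.0, 0.0]
wrist_force: [-0.8, -0.0, 0.4]
opening: -0.001
finger_force: 0.0
```

Run:
```python
from h import *
s=state();print(s["t"],s["ee_pos"],yawof(s["ee_rot"]),s["wrist_force"],s["opening"],s["finger_force"])
W=T("wrist",s);p,d=optics.capture("wrist");cv2.imwrite("pics/w3.png",p[:,:,::-1]);np.save("pics/w3W.npy",W)
```

```text
3.45 [0.50183077 0.1452343  0.07850141] 8.15930124159714 [-0.75128542 -0.0275413   0.39322514] -0.001193206241086773 0.0
```

View pics/w3.png

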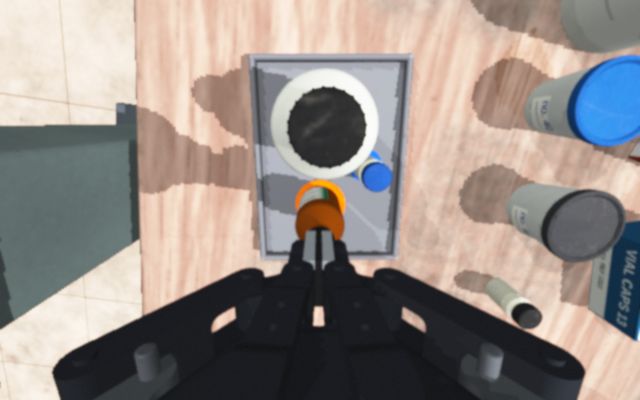

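The shut fingers appear at (318,235), with the amber shoulder above them at (320,220) and no cap visible: the cap was missed. Checking where the TCP and cap should project.

Run:
```python
from h import *
W=np.load("pics/w3W.npy");s=state()
print(s["ee_pos"],"tcp px",proj("wrist",s["ee_pos"],W),"grasp",proj("wrist",s["ee_pos"]+[0,0,.019],W))
for p in [(.5011,.1409),(.5021,.146)]:
    print([np.round(proj("wrist",(*p,z),W)) for z in(.011,.072,.096)])
W2=np.load("pics/w2W.npy");print("w2 tcp",proj("wrist",W2[:3,:3]@[0,0,0]+[.4983,.144,.1561],W2))
im=cv2.imread("pics/w3.png");cv2.imwrite("pics/w3c.png",cv2.resize(im[160:320,220:420],None,fx=4,fy=3.7,interpolation=2)[:600])
p,d=optics.capture("top");C=cloud("top",d);cv2.imwrite("pics/t3.png",cv2.resize(p[190:290,165:295,::-1],None,fx=6,fy=6,interpolation=2))
```

```text
[0.50175433 0.14517106 0.07835529] tcp px (np.float64(317.90922446214796), np.float64(231.6435887096252)) grasp (np.float64(317.9131040137874), np.float64(244.21300543538234))
[array([316., 207.]), array([316., 234.]), array([316., 250.])]
[array([318., 201.]), array([319., 227.]), array([319., 242.])]
w2 tcp (np.float64(318.10925058023787), np.float64(231.657401890034))
```

View pics/w3c.png

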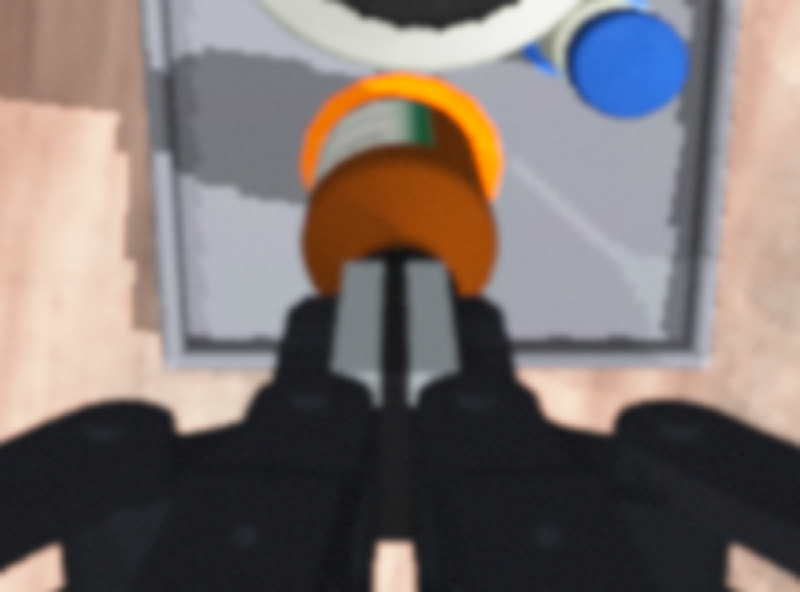

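View pics/t3.png

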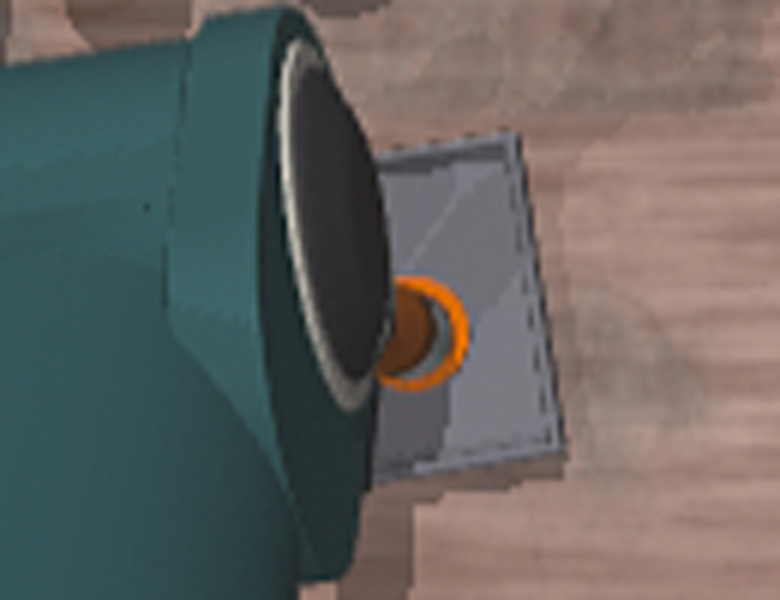

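The top view shows the arm over the tray, and the orange disc and amber bottle undisturbed at about (234,245). I'll use wrist depth to see how the tips stand to the cap.

Run:
```python
from h import *
s=state();W=T("wrist",s);p,d=optics.capture("wrist");C=cloud("wrist",d,W)
for v in range(212,262,3): print(v,[tuple((C[v,u]*1000).round().astype(int).tolist()) if d[v,u]>0 else 0 for u in(309,314,318,322,327)],p[v,318])
print("white cap z",C[125,328],"blue",C[177,376],"floor",C[240,275],"table",C[150,440])
```

```text
212 [(494, 155, 71), (497, 156, 74), (500, 157, 74), (503, 157, 74), (506, 157, 73)] [146  68  11]
215 [(495, 154, 73), (498, 155, 76), (500, 155, 76), (503, 156, 76), (506, 156, 76)] [145  68   9]
218 [(495, 152, 76), (498, 154, 77), (500, 154, 78), (503, 154, 77), (506, 155, 78)] [143  66   7]
221 [(495, 151, 77), (498, 152, 79), (501, 152, 79), (503, 153, 79), (506, 153, 79)] [129  60  11]
224 [(495, 150, 79), (498, 151, 80), (501, 152, 83), (503, 152, 83), (506, 152, 81)] [109  50  12]
227 [(496, 148, 79), (498, 151, 87), (501, 152, 89), (503, 153, 89), (506, 151, 83)] [41 24 16]
230 [(495, 156, 106), (498, 157, 107), (500, 157, 105), (502, 158, 107), (505, 158, 107)] [20 19 21]
233 [(495, 157, 111), (498, 157, 111), (500, 158, 111), (502, 158, 110), (505, 158, 110)] [26 25 26]
236 [(495, 156, 114), (498, 157, 115), (500, 158, 116), (502, 158, 115), (504, 158, 115)] [23 23 25]
239 [(496, 157, 118), (498, 157, 118), (500, 157, 118), (502, 158, 119), (504, 158, 119)] [24 24 26]
242 [(496, 157, 122), (498, 157, 122), (500, 157, 121), (502, 158, 122), (504, 158, 122)] [24 24 25]
245 [(496, 157, 125), (498, 157, 125), (500, 157, 125), (502, 158, 126), (504, 158, 125)] [25 25 26]
248 [(496, 157, 128), (498, 157, 129), (500, 157, 128), (502, 158, 129), (504, 157, 127)] [25 25 25]
251 [(496, 157, 131), (498, 158, 132), (500, 157, 131), (502, 158, 133), (504, 158, 132)] [24 23 24]
254 [(496, 157, 134), (498, 157, 134), (500, 157, 133), (502, 158, 136), (504, 158, 135)] [25 24 26]
257 [(496, 158, 139), (498, 157, 137), (500, 157, 136), (501, 158, 138), (504, 158, 137)] [24 25 24]
260 [(496, 157, 139), (498, 157, 139), (500, 157, 140), (502, 157, 139), (504, 158, 140)] [31 30 32]
white cap z [0.49562623 0.21135801 0.14255899] blue [0.53630677 0.18167165 0.05684725] floor [0.46822608 0.10342933 0.00848541] table [ 5.99858335e-01  2.03771131e-01 -1.29575183e-04]
```

Wrist depth is telling: the cap's face is at z≈0.079–0.089, y≈0.152, so its centre is at (0.502, 0.1455). The shut fingertips end at z≈0.102, above the cap, so the real tips are about 24 mm above the reported TCP. I'll open, go lower and re-grip.

Call:
servo_tool(
  commands=[
    {"tx": 0, "ty": 0, "tz": 0, "ax": 0, "ay": 0, "az": 0, "grip": 55},
    {"tx": 0, "ty": 0, "tz": 0, "ax": 0, "ay": 0, "az": 0, "grip": 55},
    {"tx": 0, "ty": 0, "tz": 0, "ax": 0, "ay": 0, "az": 0, "grip": 55},
    {"tx": 0, "ty": 0, "tz": 0, "ax": 0, "ay": 0, "az": 0, "grip": 55},
    {"tx": 0, "ty": 0, "tz": 0.3, "ax": 0, "ay": 0, "az": 0, "grip": 55},
    {"tx": 0, "ty": 0, "tz": 0.3, "ax": 0, "ay": 0, "az": 0, "grip": 55},
    {"tx": 0, "ty": 0, "tz": 0.1, "ax": 0, "ay": 0, "az": 0, "grip": 55},
    {"tx": 0, "ty": 0, "tz": 0, "ax": 0, "ay": 0, "az": 0, "grip": 55},
  ],
)

```text
t: 4.27
ee_pos: [0.5009, 0.1448, 0.0558]
ee_rot: [0.655, 0.756, -0.001, -0.0]
wrist_force: [0.4, 0.5, -0.2]
opening: 0.552
finger_force: 0.0
```

Call:
servo_tool(
  commands=[
    {"tx": 0, "ty": 0, "tz": 0, "ax": 0, "ay": 0, "az": 0, "grip": 30},
    {"tx": 0, "ty": 0, "tz": 0, "ax": 0, "ay": 0, "az": 0, "grip": 20},
    {"tx": 0, "ty": 0, "tz": 0, "ax": 0, "ay": 0, "az": 0, "grip": 10},
    {"tx": 0, "ty": 0, "tz": 0, "ax": 0, "ay": 0, "az": 0, "grip": 0},
    {"tx": 0, "ty": 0, "tz": 0, "ax": 0, "ay": 0, "az": 0, "grip": 0},
    {"tx": 0, "ty": 0, "tz": 0, "ax": 0, "ay": 0, "az": 0, "grip": 0},
  ],
  force=30,
)

```text
t: 4.77
ee_pos: [0.5018, 0.1452, 0.0573]
ee_rot: [0.655, 0.756, 0.0, 0.0]
wrist_force: [1.2, -0.3, 2.4]
opening: 0.146
finger_force: 30.5
```

Run:
```python
from h import *
s=state();print(s["t"],s["ee_pos"],s["wrist_force"],s["opening"],s["finger_force"]);W=T("wrist",s);p,d=optics.capture("wrist");C=cloud("wrist",d,W)
for v in range(212,250,3): print(v,[tuple((C[v,u]*1000).round().astype(int).tolist()) if d[v,u]>0 else 0 for u in(306,309,314,318,322,327,330)],p[v,318])
cv2.imwrite("pics/w4.png",p[:,:,::-1])
```

```text
4.7667 [0.50182416 0.14515243 0.0573027 ] [ 1.24241603 -0.28368534  2.4003137 ] 0.14619657597883842 30.483029186725616
212 [(492, 158, 60), (494, 160, 65), (497, 161, 66), (499, 161, 66), (502, 161, 66), (505, 161, 64), (507, 161, 64)] [101  47  11]
215 [(493, 158, 66), 0, (497, 159, 68), (500, 160, 69), (502, 160, 69), (505, 161, 68), (507, 160, 66)] [119  56  10]
218 [(493, 157, 68), (495, 158, 70), (498, 159, 71), (500, 159, 71), (502, 159, 71), (505, 159, 69), (507, 159, 69)] [125  57  10]
221 [(493, 156, 71), (495, 157, 72), (498, 157, 72), (500, 158, 73), (502, 158, 72), (505, 158, 72), (507, 158, 70)] [124  58   8]
224 [(493, 155, 72), (495, 155, 73), (498, 156, 74), (500, 156, 74), (502, 157, 73), (505, 157, 74), (507, 157, 72)] [124  58  10]
227 [(494, 154, 74), (495, 155, 76), (498, 155, 77), (500, 155, 76), (502, 156, 76), (505, 156, 75), (507, 156, 75)] [124  58   7]
230 [(494, 156, 85), (496, 152, 75), (498, 154, 78), (500, 154, 78), (503, 154, 77), (505, 155, 77), (506, 158, 84)] [125  59  11]
233 [(494, 157, 90), (496, 152, 77), (498, 153, 79), (501, 153, 80), (503, 154, 80), (506, 153, 78), (507, 157, 85)] [124  57   8]
236 [(494, 156, 93), (496, 150, 78), (499, 151, 80), (501, 152, 81), (503, 153, 81), (506, 152, 80), (507, 155, 86)] [113  52   8]
239 [(494, 156, 97), (496, 149, 80), (499, 151, 83), (501, 151, 83), (503, 152, 83), (506, 152, 82), (507, 153, 85)] [87 41 11]
242 [(494, 155, 96), (496, 149, 83), (499, 152, 90), (501, 153, 90), (503, 153, 90), (506, 151, 84), (507, 151, 85)] [24 20 19]
245 [(495, 153, 97), (496, 151, 91), (499, 152, 94), (501, 153, 95), (503, 153, 94), (505, 153, 93), (507, 152, 90)] [18 19 20]
248 [(495, 152, 97), (496, 151, 95), (499, 152, 96), (501, 151, 95), (503, 153, 97), (505, 152, 95), (507, 152, 93)] [28 27 29]
```

Gripped (12.4 mm, 30 N). Carry the amber bottle to the far slot on the mat.

Call:
servo_tool(
  commands=[
    {"tx": 0, "ty": 0, "tz": -0.3, "ax": 0, "ay": 0, "az": 0, "grip": 0},
    {"tx": 0, "ty": 0, "tz": -0.6, "ax": 0, "ay": 0, "az": 0, "grip": 0},
    {"tx": 0, "ty": 0, "tz": -0.7, "ax": 0, "ay": 0, "az": 0, "grip": 0},
    {"tx": 0, "ty": 0, "tz": -0.4, "ax": 0, "ay": 0, "az": 0, "grip": 0},
    {"tx": -0.3, "ty": -0.05, "tz": 0, "ax": 0, "ay": 0, "az": 0, "grip": 0},
    {"tx": -0.7, "ty": -0.1, "tz": 0, "ax": 0, "ay": 0, "az": 0, "grip": 0},
    {"tx": -0.8, "ty": -0.12, "tz": 0, "ax": 0, "ay": 0, "az": 0, "grip": 0},
    {"tx": -0.8, "ty": -0.12, "tz": 0, "ax": 0, "ay": 0, "az": 0, "grip": 0},
  ],
)

```text
t: 5.48
ee_pos: [0.5006, 0.065, 0.1167]
ee_rot: [0.655, 0.756, -0.0, -0.0]
wrist_force: [0.5, -0.5, 0.2]
opening: 0.142
finger_force: 30.3
```

Call:
servo_tool(
  commands=[
    {"tx": -0.8, "ty": -0.12, "tz": 0, "ax": 0, "ay": 0, "az": 0, "grip": 0},
    {"tx": -0.8, "ty": -0.12, "tz": 0, "ax": 0, "ay": 0, "az": 0, "grip": 0},
    {"tx": -0.8, "ty": -0.12, "tz": 0, "ax": 0, "ay": 0, "az": 0, "grip": 0},
    {"tx": -0.8, "ty": -0.12, "tz": 0, "ax": 0, "ay": 0, "az": 0, "grip": 0},
    {"tx": -0.8, "ty": -0.12, "tz": 0, "ax": 0, "ay": 0, "az": 0, "grip": 0},
    {"tx": -0.8, "ty": -0.12, "tz": 0, "ax": 0, "ay": 0, "az": 0, "grip": 0},
    {"tx": -0.4, "ty": -0.06, "tz": 0, "ax": 0, "ay": 0, "az": 0, "grip": 0},
    {"tx": 0, "ty": 0, "tz": 0, "ax": 0, "ay": 0, "az": 0, "grip": 0},
  ],
)

```text
t: 6.15
ee_pos: [0.4993, -0.0949, 0.1168]
ee_rot: [0.657, 0.754, -0.001, 0.0]
wrist_force: [-0.4, -0.4, -0.5]
opening: 0.142
finger_force: 30.3
```

Run:
```python
from h import *
s=state();print(s["t"],s["ee_pos"],yawof(s["ee_rot"]),s["wrist_force"],s["opening"],s["finger_force"]);W=T("wrist",s);p,d=optics.capture("wrist");C=cloud("wrist",d,W)
cv2.imwrite("pics/w5.png",p[:,:,::-1]);np.save("pics/w5W.npy",W)
c=[onplane("top",u,.003) for u in[(318,226),(366,230),(362,296),(313,290)]];print(np.round(c,3))
plan((.499,-.099,.051),s=s)
```

```text
6.15 [ 0.49929226 -0.09494233  0.11679245] 7.916979398573239 [-0.40141073 -0.35517513 -0.50649397] 0.1421433892537544 30.285856369882822
[[ 0.543 -0.053  0.003]
 [ 0.531 -0.162  0.003]
 [ 0.382 -0.148  0.003]
 [ 0.398 -0.038  0.003]]
{"tx":-0.04,"ty":-0.01,"tz":0.73,"az":-0.00},{"tx":-0.04,"ty":-0.01,"tz":0.73,"az":-0.00},{"tx":-0.04,"ty":-0.01,"tz":0.73,"az":-0.00},
```

View pics/w5.png

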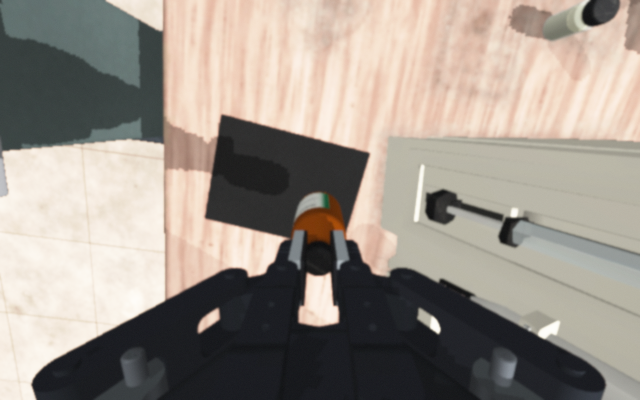

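The amber bottle hangs upright over the mat, whose corners show at (221,116), (368,154), (206,217). Checking the slot in the wrist frame.

Run:
```python
from h import *
W=np.load("pics/w5W.npy")
a,b,c=[onplane("wrist",u,.003,W) for u in[(221,116),(368,154),(206,217)]]
m=(b+c)/2;ex=(b-a)/np.linalg.norm(b-a);print(a,b,c,m,np.linalg.norm(b-a),np.linalg.norm(c-a),"far",m+.036*ex,"near",m-.036*ex)
plan((m+.036*ex)*[1,1,0]+[0,0,.0505])
```

```text
[ 0.39687166 -0.03606503  0.003     ] [ 0.54326999 -0.05193164  0.003     ] [ 0.38629781 -0.14092764  0.003     ] [ 0.4647839  -0.09642964  0.003     ] 0.14725562840428982 0.10539437579708126 far [ 0.50057431 -0.1003086   0.003     ] near [ 0.42899348 -0.09255068  0.003     ]
{"tx":-0.08,"ty":0.00,"tz":0.74,"az":-0.00},{"tx":-0.08,"ty":0.00,"tz":0.74,"az":-0.00},{"tx":-0.08,"ty":0.00,"tz":0.74,"az":-0.00},
```

Call:
servo_tool(
  commands=[
    {"tx": -0.12, "ty": 0, "tz": 0.6, "ax": 0, "ay": 0, "az": 0, "grip": 0},
    {"tx": -0.12, "ty": 0, "tz": 0.7, "ax": 0, "ay": 0, "az": 0, "grip": 0},
    {"tx": 0, "ty": 0, "tz": 0.5, "ax": 0, "ay": 0, "az": 0, "grip": 0},
    {"tx": 0, "ty": 0, "tz": 0.25, "ax": 0, "ay": 0, "az": 0, "grip": 0},
    {"tx": 0, "ty": 0, "tz": 0.15, "ax": 0, "ay": 0, "az": 0, "grip": 0},
    {"tx": 0, "ty": 0, "tz": 0, "ax": 0, "ay": 0, "az": 0, "grip": 0},
    {"tx": 0, "ty": 0, "tz": 0, "ax": 0, "ay": 0, "az": 0, "grip": 0},
  ],
)

```text
t: 6.78
ee_pos: [0.5014, -0.0984, 0.0516]
ee_rot: [0.655, 0.756, 0.0, 0.0]
wrist_force: [0.9, 0.4, -0.4]
opening: 0.146
finger_force: 30.3
```

Call:
servo_tool(
  commands=[
    {"tx": 0, "ty": 0, "tz": 0.05, "ax": 0, "ay": 0, "az": 0, "grip": 0},
    {"tx": 0, "ty": 0, "tz": 0, "ax": 0, "ay": 0, "az": 0, "grip": 0},
    {"tx": 0, "ty": 0, "tz": 0, "ax": 0, "ay": 0, "az": 0, "grip": 18},
    {"tx": 0, "ty": 0, "tz": 0, "ax": 0, "ay": 0, "az": 0, "grip": 25},
    {"tx": 0, "ty": 0, "tz": 0, "ax": 0, "ay": 0, "az": 0, "grip": 35},
    {"tx": 0, "ty": 0, "tz": 0, "ax": 0, "ay": 0, "az": 0, "grip": 50},
    {"tx": 0, "ty": 0, "tz": 0, "ax": 0, "ay": 0, "az": 0, "grip": 50},
  ],
)

```text
t: 7.37
ee_pos: [0.5012, -0.0987, 0.0497]
ee_rot: [0.655, 0.756, 0.0, 0.0]
wrist_force: [0.6, 0.1, -0.3]
opening: 0.502
finger_force: 0.0
```

Call:
servo_tool(
  commands=[
    {"tx": 0, "ty": 0, "tz": -0.3, "ax": 0, "ay": 0, "az": 0, "grip": 60},
    {"tx": 0, "ty": 0, "tz": -0.8, "ax": 0, "ay": 0, "az": 0, "grip": 60},
    {"tx": 0, "ty": 0, "tz": -0.9, "ax": 0, "ay": 0, "az": 0, "grip": 60},
    {"tx": 0, "ty": 0, "tz": -0.9, "ax": 0, "ay": 0, "az": 0, "grip": 60},
    {"tx": 0.5, "ty": 0, "tz": -0.5, "ax": 0, "ay": 0, "az": 0, "grip": 60},
    {"tx": 0.9, "ty": 0, "tz": 0, "ax": 0, "ay": 0, "az": 0, "grip": 60},
    {"tx": 0, "ty": 0, "tz": 0, "ax": 0, "ay": 0, "az": 0, "grip": 60},
  ],
)

```text
t: 7.95
ee_pos: [0.4953, -0.0531, 0.153]
ee_rot: [0.654, 0.757, 0.001, 0.0]
wrist_force: [0.8, 0.8, -0.3]
opening: 0.599
finger_force: 0.0
```

Run:
```python
from h import *
s=state();print(s["t"],s["ee_pos"],yawof(s["ee_rot"]),s["wrist_force"],s["opening"],s["finger_force"]);W=T("wrist",s);p,d=optics.capture("wrist");C=cloud("wrist",d,W)
cv2.imwrite("pics/w6.png",p[:,:,::-1]);np.save("pics/w6W.npy",W)
b=(d>0)&(C[...,2]>.075)&(C[...,2]<.095)&(C[...,1]<-.05)&(C[...,1]>-.15)&(C[...,0]>.45)&(C[...,0]<.53);print(b.sum(),np.median(C[b],0))
for g in [(.4955,.209,.12)]: plan((.4955,.209,.16),8);
```

```text
7.95 [ 0.4953257  -0.05312273  0.15295026] 8.359493757153247 [ 0.79772281  0.795353   -0.2642038 ] 0.5986890637301643 0.0
317 [ 0.50222928 -0.09679095  0.08769181]
{"tx":0.97,"ty":0.14,"tz":-0.03,"az":0.01},{"tx":0.97,"ty":0.14,"tz":-0.03,"az":0.01},{"tx":0.97,"ty":0.14,"tz":-0.03,"az":0.01},{"tx":0.97,"ty":0.14,"tz":-0.03,"az":0.01},{"tx":0.97,"ty":0.14,"tz":-0.03,"az":0.01},{"tx":0.97,"ty":0.14,"tz":-0.03,"az":0.01},{"tx":0.97,"ty":0.14,"tz":-0.03,"az":0.01},{"tx":0.97,"ty":0.14,"tz":-0.03,"az":0.01},{"tx":0.97,"ty":0.14,"tz":-0.03,"az":0.01},
```

Call:
servo_tool(
  commands=[
    {"tx": 0.97, "ty": 0.14, "tz": 0, "ax": 0, "ay": 0, "az": 0, "grip": 60},
    {"tx": 0.97, "ty": 0.14, "tz": 0, "ax": 0, "ay": 0, "az": 0, "grip": 60},
    {"tx": 0.97, "ty": 0.14, "tz": 0, "ax": 0, "ay": 0, "az": 0, "grip": 60},
    {"tx": 0.97, "ty": 0.14, "tz": 0, "ax": 0, "ay": 0, "az": 0, "grip": 60},
    {"tx": 0.97, "ty": 0.14, "tz": 0, "ax": 0, "ay": 0, "az": 0, "grip": 60},
    {"tx": 0.97, "ty": 0.14, "tz": 0, "ax": 0, "ay": 0, "az": 0, "grip": 60},
    {"tx": 0.97, "ty": 0.14, "tz": 0, "ax": 0, "ay": 0, "az": 0, "grip": 60},
    {"tx": 0.97, "ty": 0.14, "tz": 0, "ax": 0, "ay": 0, "az": 0, "grip": 60},
  ],
)

```text
t: 8.67
ee_pos: [0.4954, 0.1789, 0.1519]
ee_rot: [0.655, 0.755, -0.0, 0.0]
wrist_force: [0.9, -1.1, -0.1]
opening: 0.602
finger_force: 0.0
```

Call:
servo_tool(
  commands=[
    {"tx": 0.95, "ty": 0.14, "tz": 0, "ax": 0, "ay": 0, "az": 0, "grip": 60},
    {"tx": 0, "ty": 0, "tz": 0, "ax": 0, "ay": 0, "az": 0, "grip": 60},
    {"tx": 0, "ty": 0, "tz": 0, "ax": 0, "ay": 0, "az": 0, "grip": 60},
  ],
)

```text
t: 8.92
ee_pos: [0.4954, 0.2076, 0.1515]
ee_rot: [0.654, 0.756, -0.0, 0.0]
wrist_force: [-0.0, 0.0, -0.6]
opening: 0.593
finger_force: 0.0
```

Run:
```python
from h import *
s=state();print(s["t"],s["ee_pos"],yawof(s["ee_rot"]),s["wrist_force"],s["opening"],s["finger_force"]);W=T("wrist",s);p,d=optics.capture("wrist");C=cloud("wrist",d,W)
cv2.imwrite("pics/w7.png",p[:,:,::-1])
b=(d>0)&(C[...,2]>.138)&(C[...,2]<.148)&(abs(C[...,1]-.21)<.03)&(abs(C[...,0]-.495)<.025)
q=np.argwhere(b);c,rad=cv2.minEnclosingCircle(q[:,::-1].astype(np.float32));print(b.sum(),C[b].mean(0),C[b].min(0),C[b].max(0),c,rad,onplane("wrist",c,.143,W))
b=(d>0)&(C[...,2]>.05)&(C[...,2]<.062)&(abs(C[...,1]-.18)<.03)&(abs(C[...,0]-.535)<.02);print("vial",b.sum(),C[b].mean(0))
```

```text
8.9167 [0.49543979 0.20759589 0.15147802] 8.271988115906211 [-0.03061981  0.04169792 -0.56736753] 0.5933008622997673 0.0
1394 [0.49552025 0.21172225 0.14283272] [0.48130968 0.19635041 0.13800044] [0.50985883 0.22526841 0.14473471] (318.88323974609375, 220.6781463623047) 21.55459976196289 [0.49535466 0.21196815 0.143     ]
vial 335 [0.53727014 0.18295426 0.05600717]
```

Call:
servo_tool(
  commands=[
    {"tx": 0.12, "ty": 0.02, "tz": 0.6, "ax": 0, "ay": 0, "az": 0, "grip": 60},
    {"tx": 0, "ty": 0, "tz": 0.7, "ax": 0, "ay": 0, "az": 0, "grip": 60},
    {"tx": 0, "ty": 0, "tz": 0.5, "ax": 0, "ay": 0, "az": 0, "grip": 60},
    {"tx": 0, "ty": 0, "tz": 0.25, "ax": 0, "ay": 0, "az": 0, "grip": 60},
    {"tx": 0, "ty": 0, "tz": 0, "ax": 0, "ay": 0, "az": 0, "grip": 50},
    {"tx": 0, "ty": 0, "tz": 0, "ax": 0, "ay": 0, "az": 0, "grip": 35},
  ],
)

```text
t: 9.47
ee_pos: [0.496, 0.2097, 0.0905]
ee_rot: [0.656, 0.755, -0.0, 0.0]
wrist_force: [-0.3, -0.2, -0.2]
opening: 0.373
finger_force: 0.0
```

Call:
servo_tool(
  commands=[
    {"tx": 0, "ty": 0, "tz": 0, "ax": 0, "ay": 0, "az": 0, "grip": 25},
    {"tx": 0, "ty": 0, "tz": 0, "ax": 0, "ay": 0, "az": 0, "grip": 15},
    {"tx": 0, "ty": 0, "tz": 0, "ax": 0, "ay": 0, "az": 0, "grip": 5},
    {"tx": 0, "ty": 0, "tz": 0, "ax": 0, "ay": 0, "az": 0, "grip": 0},
    {"tx": 0, "ty": 0, "tz": 0, "ax": 0, "ay": 0, "az": 0, "grip": 0},
    {"tx": 0, "ty": 0, "tz": 0, "ax": 0, "ay": 0, "az": 0, "grip": 0},
  ],
  force=45,
)

```text
t: 9.97
ee_pos: [0.4964, 0.2106, 0.0912]
ee_rot: [0.655, 0.756, 0.001, 0.0]
wrist_force: [-1.1, -2.6, 8.5]
opening: 0.242
finger_force: 45.3
```

Call:
servo_tool(
  commands=[
    {"tx": 0, "ty": 0, "tz": -0.3, "ax": 0, "ay": 0, "az": 0, "grip": 0},
    {"tx": 0, "ty": 0, "tz": -0.7, "ax": 0, "ay": 0, "az": 0, "grip": 0},
    {"tx": 0, "ty": 0, "tz": -0.8, "ax": 0, "ay": 0, "az": 0, "grip": 0},
    {"tx": 0, "ty": 0, "tz": -0.5, "ax": 0, "ay": 0, "az": 0, "grip": 0},
    {"tx": -0.35, "ty": -0.13, "tz": 0, "ax": 0, "ay": 0, "az": 0, "grip": 0},
    {"tx": -0.82, "ty": -0.31, "tz": 0, "ax": 0, "ay": 0, "az": 0, "grip": 0},
    {"tx": -0.82, "ty": -0.31, "tz": 0, "ax": 0, "ay": 0, "az": 0, "grip": 0},
    {"tx": -0.82, "ty": -0.31, "tz": 0, "ax": 0, "ay": 0, "az": 0, "grip": 0},
  ],
)

```text
t: 10.63
ee_pos: [0.4752, 0.1212, 0.159]
ee_rot: [0.655, 0.756, -0.0, -0.0]
wrist_force: [1.2, -0.2, -0.8]
opening: 0.239
finger_force: 44.3
```

Call:
servo_tool(
  commands=[
    {"tx": -0.82, "ty": -0.31, "tz": 0, "ax": 0, "ay": 0, "az": 0, "grip": 0},
    {"tx": -0.82, "ty": -0.31, "tz": 0, "ax": 0, "ay": 0, "az": 0, "grip": 0},
    {"tx": -0.82, "ty": -0.31, "tz": 0, "ax": 0, "ay": 0, "az": 0, "grip": 0},
    {"tx": -0.82, "ty": -0.31, "tz": 0, "ax": 0, "ay": 0, "az": 0, "grip": 0},
    {"tx": -0.82, "ty": -0.31, "tz": 0, "ax": 0, "ay": 0, "az": 0, "grip": 0},
    {"tx": -0.82, "ty": -0.31, "tz": 0, "ax": 0, "ay": 0, "az": 0, "grip": 0},
    {"tx": -0.82, "ty": -0.31, "tz": 0, "ax": 0, "ay": 0, "az": 0, "grip": 0},
    {"tx": -0.82, "ty": -0.31, "tz": 0, "ax": 0, "ay": 0, "az": 0, "grip": 0},
  ],
)

```text
t: 11.3
ee_pos: [0.4292, -0.0841, 0.1591]
ee_rot: [0.655, 0.756, 0.0, -0.0]
wrist_force: [-0.2, 0.7, -1.2]
opening: 0.24
finger_force: 44.3
```

Call:
servo_tool(
  commands=[
    {"tx": -0.33, "ty": -0.12, "tz": 0, "ax": 0, "ay": 0, "az": 0, "grip": 0},
    {"tx": 0, "ty": 0, "tz": 0, "ax": 0, "ay": 0, "az": 0, "grip": 0},
    {"tx": 0, "ty": 0, "tz": 0, "ax": 0, "ay": 0, "az": 0, "grip": 0},
  ],
)

```text
t: 11.55
ee_pos: [0.4277, -0.0934, 0.159]
ee_rot: [0.656, 0.755, -0.0, -0.0]
wrist_force: [-0.1, 0.6, -1.3]
opening: 0.24
finger_force: 44.3
```

Run:
```python
from h import *
s=state();print(s["t"],s["ee_pos"],yawof(s["ee_rot"]),s["wrist_force"],s["opening"],s["finger_force"]);W=T("wrist",s);p,d=optics.capture("wrist")
cv2.imwrite("pics/w8.png",p[:,:,::-1])
```

```text
11.55 [ 0.42766136 -0.09337147  0.1590343 ] 8.076538380159521 [-0.10386422  0.6126089  -1.3472367 ] 0.24028994467176087 44.279839396476746
```

View pics/w8.png

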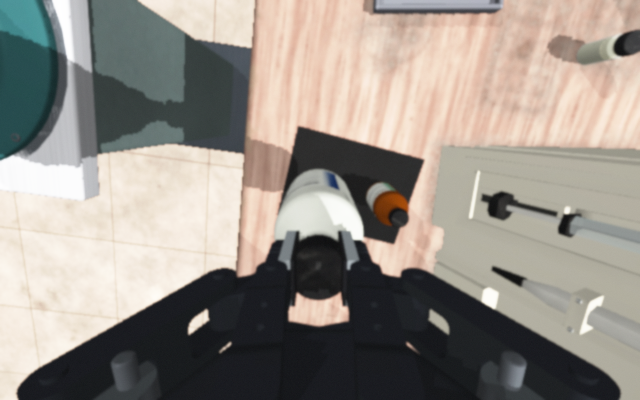

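White bottle hangs above the mat left of the standing amber bottle (390,205), with room. Lowering.

Call:
servo_tool(
  commands=[
    {"tx": 0, "ty": 0, "tz": 0.5, "ax": 0, "ay": 0, "az": 0, "grip": 0},
    {"tx": 0, "ty": 0, "tz": 0.7, "ax": 0, "ay": 0, "az": 0, "grip": 0},
    {"tx": 0, "ty": 0, "tz": 0.6, "ax": 0, "ay": 0, "az": 0, "grip": 0},
    {"tx": 0, "ty": 0, "tz": 0.35, "ax": 0, "ay": 0, "az": 0, "grip": 0},
    {"tx": 0, "ty": 0, "tz": 0.2, "ax": 0, "ay": 0, "az": 0, "grip": 0},
    {"tx": 0, "ty": 0, "tz": 0.12, "ax": 0, "ay": 0, "az": 0, "grip": 0},
    {"tx": 0, "ty": 0, "tz": 0, "ax": 0, "ay": 0, "az": 0, "grip": 0},
    {"tx": 0, "ty": 0, "tz": 0, "ax": 0, "ay": 0, "az": 0, "grip": 0},
  ],
)

```text
t: 12.27
ee_pos: [0.4286, -0.093, 0.0855]
ee_rot: [0.655, 0.756, 0.0, 0.0]
wrist_force: [-0.7, -0.5, -1.6]
opening: 0.24
finger_force: 44.3
```

Call:
servo_tool(
  commands=[
    {"tx": 0, "ty": 0, "tz": 0.04, "ax": 0, "ay": 0, "az": 0, "grip": 0},
    {"tx": 0, "ty": 0, "tz": 0.03, "ax": 0, "ay": 0, "az": 0, "grip": 0},
    {"tx": 0, "ty": 0, "tz": 0.01, "ax": 0, "ay": 0, "az": 0, "grip": 0},
    {"tx": 0, "ty": 0, "tz": 0, "ax": 0, "ay": 0, "az": 0, "grip": 0},
  ],
)

```text
t: 12.6
ee_pos: [0.4286, -0.0931, 0.0831]
ee_rot: [0.655, 0.756, 0.0, 0.0]
wrist_force: [-1.0, 0.8, 6.9]
opening: 0.24
finger_force: 45.4
```

Call:
servo_tool(
  commands=[
    {"tx": 0, "ty": 0, "tz": 0, "ax": 0, "ay": 0, "az": 0, "grip": 28},
    {"tx": 0, "ty": 0, "tz": 0, "ax": 0, "ay": 0, "az": 0, "grip": 35},
    {"tx": 0, "ty": 0, "tz": 0, "ax": 0, "ay": 0, "az": 0, "grip": 50},
    {"tx": 0, "ty": 0, "tz": 0, "ax": 0, "ay": 0, "az": 0, "grip": 60},
    {"tx": 0, "ty": 0, "tz": -0.4, "ax": 0, "ay": 0, "az": 0, "grip": 60},
    {"tx": 0, "ty": 0, "tz": -0.8, "ax": 0, "ay": 0, "az": 0, "grip": 60},
    {"tx": 0, "ty": 0, "tz": -0.9, "ax": 0, "ay": 0, "az": 0, "grip": 60},
    {"tx": 0, "ty": 0, "tz": -0.5, "ax": 0, "ay": 0, "az": 0, "grip": 60},
  ],
)

```text
t: 13.27
ee_pos: [0.4287, -0.0934, 0.1628]
ee_rot: [0.655, 0.755, 0.0, 0.001]
wrist_force: [-0.1, -0.2, 0.8]
opening: 0.597
finger_force: 0.0
```

Call:
servo_tool(
  commands=[
    {"tx": 0.78, "ty": 0.44, "tz": 0, "ax": 0, "ay": 0, "az": 0, "grip": 60},
    {"tx": 0.78, "ty": 0.44, "tz": 0, "ax": 0, "ay": 0, "az": 0, "grip": 60},
    {"tx": 0.78, "ty": 0.44, "tz": 0, "ax": 0, "ay": 0, "az": 0, "grip": 60},
    {"tx": 0.78, "ty": 0.44, "tz": 0, "ax": 0, "ay": 0, "az": 0, "grip": 60},
    {"tx": 0.78, "ty": 0.44, "tz": 0, "ax": 0, "ay": 0, "az": 0, "grip": 60},
    {"tx": 0.78, "ty": 0.44, "tz": 0, "ax": 0, "ay": 0, "az": 0, "grip": 60},
    {"tx": 0.78, "ty": 0.44, "tz": 0.3, "ax": 0, "ay": 0, "az": 0, "grip": 60},
    {"tx": 0.78, "ty": 0.44, "tz": 0.3, "ax": 0, "ay": 0, "az": 0, "grip": 60},
  ],
)

```text
t: 13.93
ee_pos: [0.5067, 0.1087, 0.1426]
ee_rot: [0.655, 0.756, 0.0, 0.0]
wrist_force: [0.2, -0.6, -0.3]
opening: 0.599
finger_force: 0.0
```

Call:
servo_tool(
  commands=[
    {"tx": 0.78, "ty": 0.44, "tz": 0.6, "ax": 0, "ay": 0, "az": 0, "grip": 60},
    {"tx": 0.78, "ty": 0.44, "tz": 0.6, "ax": 0, "ay": 0, "az": 0, "grip": 60},
    {"tx": 0.78, "ty": 0.44, "tz": 0.6, "ax": 0, "ay": 0, "az": 0, "grip": 60},
    {"tx": 0, "ty": 0, "tz": 0, "ax": 0, "ay": 0, "az": 0, "grip": 60},
    {"tx": 0, "ty": 0, "tz": 0, "ax": 0, "ay": 0, "az": 0, "grip": 60},
  ],
)

```text
t: 14.35
ee_pos: [0.5349, 0.1832, 0.0872]
ee_rot: [0.654, 0.756, -0.001, -0.0]
wrist_force: [0.1, -1.4, -0.4]
opening: 0.598
finger_force: 0.0
```

Run:
```python
from h import *
s=state();print(s["t"],s["ee_pos"],yawof(s["ee_rot"]),s["wrist_force"],s["opening"],s["finger_force"]);W=T("wrist",s);p,d=optics.capture("wrist");C=cloud("wrist",d,W)
cv2.imwrite("pics/w9.png",p[:,:,::-1])
b=(d>0)&(C[...,2]>.05)&(C[...,2]<.062)&(abs(C[...,1]-.183)<.02)&(abs(C[...,0]-.537)<.02)
c,rad=cv2.minEnclosingCircle(np.argwhere(b)[:,::-1].astype(np.float32));g=onplane("wrist",c,.056,W);print(b.sum(),C[b].mean(0),C[b].min(0),C[b].max(0),c,rad,g)
p,d=optics.capture("top");C=cloud("top",d);b=(C[...,2]>.12)&(C[...,2]<.145)&(abs(C[...,0]-.43)<.04)&(abs(C[...,1]+.093)<.04);print("white",b.sum(),C[b].mean(0))
```

```text
14.35 [0.53487082 0.18322389 0.08723049] 8.265519711779834 [ 0.09038868 -1.36519788 -0.40899941] 0.5982165129477907 0.0
591 [0.53740843 0.18273893 0.05601616] [0.52728278 0.17189436 0.05004305] [0.547951   0.19213365 0.05835509] (321.5, 216.5) 14.089102745056152 [0.53744292 0.18298887 0.056     ]
white 160 [ 0.42826259 -0.0955651   0.13450765]
```

Call:
servo_tool(
  commands=[
    {"tx": 0, "ty": 0.08, "tz": 0.6, "ax": 0, "ay": 0, "az": 0, "grip": 60},
    {"tx": 0, "ty": 0, "tz": 0.8, "ax": 0, "ay": 0, "az": 0, "grip": 55},
    {"tx": 0, "ty": 0, "tz": 0.7, "ax": 0, "ay": 0, "az": 0, "grip": 50},
    {"tx": 0, "ty": 0, "tz": 0.4, "ax": 0, "ay": 0, "az": 0, "grip": 50},
    {"tx": 0, "ty": 0, "tz": 0.18, "ax": 0, "ay": 0, "az": 0, "grip": 45},
    {"tx": 0, "ty": 0, "tz": 0, "ax": 0, "ay": 0, "az": 0, "grip": 40},
  ],
)

```text
t: 14.95
ee_pos: [0.5377, 0.182, 0.008]
ee_rot: [0.655, 0.755, -0.0, -0.0]
wrist_force: [-0.1, 0.0, 0.0]
opening: 0.403
finger_force: 0.0
```

Call:
servo_tool(
  commands=[
    {"tx": 0, "ty": 0, "tz": 0, "ax": 0, "ay": 0, "az": 0, "grip": 32},
    {"tx": 0, "ty": 0, "tz": 0, "ax": 0, "ay": 0, "az": 0, "grip": 26},
    {"tx": 0, "ty": 0, "tz": 0, "ax": 0, "ay": 0, "az": 0, "grip": 20},
    {"tx": 0, "ty": 0, "tz": 0, "ax": 0, "ay": 0, "az": 0, "grip": 0},
    {"tx": 0, "ty": 0, "tz": 0, "ax": 0, "ay": 0, "az": 0, "grip": 0},
  ],
  force=25,
)

```text
t: 15.37
ee_pos: [0.5385, 0.1829, 0.0093]
ee_rot: [0.655, 0.756, 0.001, 0.0]
wrist_force: [-1.2, 0.5, 8.0]
opening: 0.239
finger_force: 24.4
```

Run:
```python
from h import *
s=state();print(s["t"],s["ee_pos"],yawof(s["ee_rot"]),s["wrist_force"],s["opening"],s["finger_force"]);W=T("wrist",s)
a=plan((.5375,.183,.12),s=s);a=plan((.467,-.30,.12),start=a)
```

```text
15.3667 [0.53848114 0.18291395 0.00932589] 8.15374661645546 [-1.20969792  0.51848716  8.01886115] 0.23854833268982814 24.44371593708638
{"tx":0.00,"ty":-0.01,"tz":-0.92,"az":-0.00},{"tx":0.00,"ty":-0.01,"tz":-0.92,"az":-0.00},{"tx":0.00,"ty":-0.01,"tz":-0.92,"az":-0.00},{"tx":0.00,"ty":-0.01,"tz":-0.92,"az":-0.00},
{"tx":-0.92,"ty":-0.27,"tz":0.00,"az":-0.00},{"tx":-0.92,"ty":-0.27,"tz":0.00,"az":-0.00},{"tx":-0.92,"ty":-0.27,"tz":0.00,"az":-0.00},{"tx":-0.92,"ty":-0.27,"tz":0.00,"az":-0.00},{"tx":-0.92,"ty":-0.27,"tz":0.00,"az":-0.00},{"tx":-0.92,"ty":-0.27,"tz":0.00,"az":-0.00},{"tx":-0.92,"ty":-0.27,"tz":0.00,"az":-0.00},{"tx":-0.92,"ty":-0.27,"tz":0.00,"az":-0.00},{"tx":-0.92,"ty":-0.27,"tz":0.00,"az":-0.00},{"tx":-0.92,"ty":-0.27,"tz":0.00,"az":-0.00},{"tx":-0.92,"ty":-0.27,"tz":0.00,"az":-0.00},{"tx":-0.92,"ty":-0.27,"tz":0.00,"az":-0.00},{"tx":-0.92,"ty":-0.27,"tz":0.00,"az":-0.00},{"tx":-0.92,"ty":-0.27,"tz":0.00,"az":-0.00},{"tx":-0.92,"ty":-0.27,"tz":0.00,"az":-0.00},{"tx":-0.92,"ty":-0.27,"tz":0.00,"az":-0.00},{"tx":-0.92,"ty":-0.27,"tz":0.00,"az":-0.00},
```

Call:
servo_tool(
  commands=[
    {"tx": 0, "ty": 0, "tz": -0.2, "ax": 0, "ay": 0, "az": 0, "grip": 0},
    {"tx": 0, "ty": 0, "tz": -0.7, "ax": 0, "ay": 0, "az": 0, "grip": 0},
    {"tx": 0, "ty": 0, "tz": -0.9, "ax": 0, "ay": 0, "az": 0, "grip": 0},
    {"tx": 0, "ty": 0, "tz": -0.9, "ax": 0, "ay": 0, "az": 0, "grip": 0},
    {"tx": 0, "ty": 0, "tz": -0.9, "ax": 0, "ay": 0, "az": 0, "grip": 0},
    {"tx": 0, "ty": 0, "tz": -0.9, "ax": 0, "ay": 0, "az": 0, "grip": 0},
    {"tx": 0, "ty": 0, "tz": -0.6, "ax": 0, "ay": 0, "az": 0, "grip": 0},
  ],
)

```text
t: 15.95
ee_pos: [0.5385, 0.1828, 0.1646]
ee_rot: [0.655, 0.755, 0.001, 0.001]
wrist_force: [-0.2, 0.6, -1.0]
opening: 0.241
finger_force: 24.6
```

Run:
```python
from h import *
s=state();print(s["t"],s["ee_pos"],s["wrist_force"],s["opening"],s["finger_force"])
d=np.load("pics/top0.npy");C=cloud("top",d)
for y0 in np.arange(-.50,-.1,.04):
    b=(d>0)&(C[...,1]>y0)&(C[...,1]<y0+.04)&(C[...,2]>.06)&(C[...,0]<.8)&(C[...,0]>.3)
    print(round(y0,2),b.sum(),C[b][:,0].min().round(3) if b.any() else "", C[b][C[b][:,0].argmin()].round(3) if b.any() else "")
```

```text
15.95 [0.53845356 0.18275862 0.16455646] [-0.15494971  0.5705631  -0.95227943] 0.24071589852775896 24.568637795455288
-0.5 2726 0.543 [ 0.543 -0.481  0.061]
-0.46 893 0.546 [ 0.546 -0.445  0.061]
-0.42 0  
-0.38 0  
-0.34 0  
-0.3 1373 0.609 [ 0.609 -0.271  0.074]
-0.26 2161 0.612 [ 0.612 -0.221  0.063]
-0.22 1928 0.609 [ 0.609 -0.184  0.065]
-0.18 1702 0.605 [ 0.605 -0.143  0.083]
-0.14 2048 0.586 [ 0.586 -0.102  0.066]
```

Call:
servo_tool(
  commands=[
    {"tx": -0.45, "ty": -0.13, "tz": 0, "ax": 0, "ay": 0, "az": 0, "grip": 0},
    {"tx": -0.92, "ty": -0.26, "tz": 0, "ax": 0, "ay": 0, "az": 0, "grip": 0},
    {"tx": -0.92, "ty": -0.26, "tz": 0, "ax": 0, "ay": 0, "az": 0, "grip": 0},
    {"tx": -0.92, "ty": -0.26, "tz": 0, "ax": 0, "ay": 0, "az": 0, "grip": 0},
    {"tx": -0.92, "ty": -0.26, "tz": 0, "ax": 0, "ay": 0, "az": 0, "grip": 0},
    {"tx": -0.92, "ty": -0.26, "tz": 0, "ax": 0, "ay": 0, "az": 0, "grip": 0},
    {"tx": -0.92, "ty": -0.26, "tz": 0, "ax": 0, "ay": 0, "az": 0, "grip": 0},
    {"tx": -0.92, "ty": -0.26, "tz": 0, "ax": 0, "ay": 0, "az": 0, "grip": 0},
  ],
)

```text
t: 16.62
ee_pos: [0.5085, -0.0318, 0.1615]
ee_rot: [0.655, 0.756, 0.0, 0.0]
wrist_force: [1.3, 0.7, -0.4]
opening: 0.235
finger_force: 24.6
```

Call:
servo_tool(
  commands=[
    {"tx": -0.92, "ty": -0.26, "tz": 0, "ax": 0, "ay": 0, "az": 0, "grip": 0},
    {"tx": -0.92, "ty": -0.26, "tz": 0, "ax": 0, "ay": 0, "az": 0, "grip": 0},
    {"tx": -0.92, "ty": -0.26, "tz": 0, "ax": 0, "ay": 0, "az": 0, "grip": 0},
    {"tx": -0.92, "ty": -0.26, "tz": 0, "ax": 0, "ay": 0, "az": 0, "grip": 0},
    {"tx": -0.92, "ty": -0.26, "tz": 0, "ax": 0, "ay": 0, "az": 0, "grip": 0},
    {"tx": -0.92, "ty": -0.26, "tz": 0, "ax": 0, "ay": 0, "az": 0, "grip": 0},
    {"tx": -0.92, "ty": -0.26, "tz": 0, "ax": 0, "ay": 0, "az": 0, "grip": 0},
    {"tx": -0.92, "ty": -0.26, "tz": 0, "ax": 0, "ay": 0, "az": 0, "grip": 0},
  ],
)

```text
t: 17.28
ee_pos: [0.478, -0.2591, 0.1615]
ee_rot: [0.655, 0.756, 0.0, 0.0]
wrist_force: [1.1, -0.7, 0.1]
opening: 0.237
finger_force: 24.6
```

Call:
servo_tool(
  commands=[
    {"tx": -0.92, "ty": -0.26, "tz": 0, "ax": 0, "ay": 0, "az": 0, "grip": 0},
    {"tx": -0.92, "ty": -0.26, "tz": 0, "ax": 0, "ay": 0, "az": 0, "grip": 0},
    {"tx": -0.92, "ty": -0.26, "tz": 0, "ax": 0, "ay": 0, "az": 0, "grip": 0},
    {"tx": -0.5, "ty": -0.12, "tz": 0, "ax": 0, "ay": 0, "az": 0, "grip": 0},
    {"tx": 0, "ty": 0, "tz": 0, "ax": 0, "ay": 0, "az": 0, "grip": 0},
    {"tx": 0, "ty": 0, "tz": 0, "ax": 0, "ay": 0, "az": 0, "grip": 0},
    {"tx": 0, "ty": 0, "tz": 0, "ax": 0, "ay": 0, "az": 0, "grip": 0},
  ],
)

```text
t: 17.87
ee_pos: [0.4658, -0.3577, 0.1612]
ee_rot: [0.655, 0.756, 0.0, -0.0]
wrist_force: [-0.2, 0.9, 0.3]
opening: 0.238
finger_force: 24.6
```

Run:
```python
from h import *
s=state();print(s["t"],s["ee_pos"],yawof(s["ee_rot"]),s["wrist_force"],s["opening"],s["finger_force"]);W=T("wrist",s);p,d=optics.capture("wrist");C=cloud("wrist",d,W)
cv2.imwrite("pics/w10.png",p[:,:,::-1]);np.save("pics/w10.npy",d);np.save("pics/w10W.npy",W)
H,S,V=cv2.split(cv2.cvtColor(p[:,:,::-1].copy(),cv2.COLOR_BGR2HSV))
m=((H<20)&(S>170)&(V>110)).astype(np.uint8);n,l,st,ce=cv2.connectedComponentsWithStats(m)
for i in range(1,n):
  if st[i,4]>30: print("orange",st[i],ce[i],onplane("wrist",ce[i],.038,W))
m=(abs(C[...,2]-.05)<.006)&(d>0)&(abs(C[...,0]-.467)<.06)&(abs(C[...,1]+.36)<.06)
q=np.argwhere(m)[:,::-1].astype(np.float32);r_=cv2.minAreaRect(q);print("block",len(q),r_,[onplane("wrist",u,.05,W).round(4) for u in cv2.boxPoints(r_)],onplane("wrist",r_[0],.05,W))
```

```text
17.8667 [ 0.46583373 -0.3576695   0.16120327] 8.168873229197361 [-0.24631493  0.94876593  0.26568933] 0.23757728694056543 24.569609655300155
orange [309 179  22  21 354] [319.47457627 188.99152542] [ 0.46754139 -0.35881797  0.038     ]
orange [608 313  20  19 260] [617.83461538 320.97692308] [ 0.85074235 -0.46957948  0.038     ]
block 2865 ((320.5, 189.5), (59.479408264160156, 58.58498001098633), 26.56505012512207) [array([ 0.4297, -0.3758,  0.05  ]), array([ 0.4492, -0.3189,  0.05  ]), array([ 0.5057, -0.3374,  0.05  ]), array([ 0.4886, -0.3968,  0.05  ])] [ 0.46817738 -0.35638058  0.05      ]
```

View pics/w10.png

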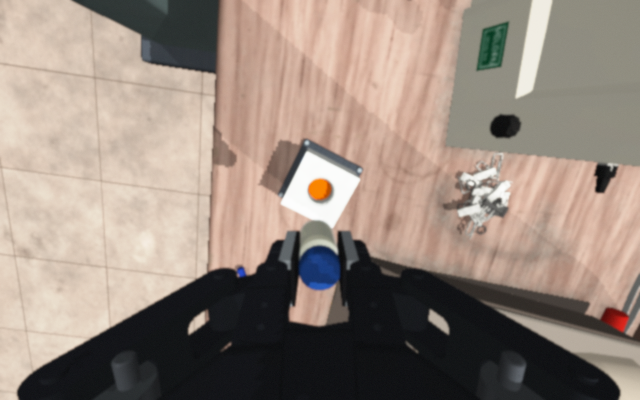

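Wrist view: orange follower at (319.5,189), block at (320,189), vial upright in the fingers. Mouth is at about (0.467,-0.359) by all three cameras; going down to just above it.

Call:
servo_tool(
  commands=[
    {"tx": -0.05, "ty": 0.04, "tz": 0.6, "ax": 0, "ay": 0, "az": 0, "grip": 0},
    {"tx": 0, "ty": 0, "tz": 0.8, "ax": 0, "ay": 0, "az": 0, "grip": 0},
    {"tx": 0, "ty": 0, "tz": 0.8, "ax": 0, "ay": 0, "az": 0, "grip": 0},
    {"tx": 0, "ty": 0, "tz": 0.5, "ax": 0, "ay": 0, "az": 0, "grip": 0},
    {"tx": 0, "ty": 0, "tz": 0.15, "ax": 0, "ay": 0, "az": 0, "grip": 0},
    {"tx": 0, "ty": 0, "tz": 0, "ax": 0, "ay": 0, "az": 0, "grip": 0},
    {"tx": 0, "ty": 0, "tz": 0, "ax": 0, "ay": 0, "az": 0, "grip": 0},
  ],
)

```text
t: 18.5
ee_pos: [0.4678, -0.3595, 0.0766]
ee_rot: [0.655, 0.756, 0.0, 0.0]
wrist_force: [0.4, 0.5, -0.1]
opening: 0.235
finger_force: 24.6
```

Run:
```python
from h import *
s=state();print(s["t"],s["ee_pos"],yawof(s["ee_rot"]),s["wrist_force"],s["opening"],s["finger_force"]);W=T("wrist",s);p,d=optics.capture("wrist");C=cloud("wrist",d,W)
cv2.imwrite("pics/w11.png",cv2.resize(p[140:300,220:420,::-1],None,fx=4,fy=3.7,interpolation=2))
print("mouth px",proj("wrist",(.467,-.359,.05),W),"tcp",proj("wrist",s["ee_pos"],W))
w=(p.min(2)>170)&(abs(C[...,2]-.05)<.008)&(d>0);q=C[w];print(w.sum(),q.min(0),q.max(0))
c=cv2.minAreaRect((q[:,:2]*1000).astype(np.float32));print(c)
```

```text
18.5 [ 0.46777868 -0.35945243  0.07661017] 8.186179263776324 [ 0.41429726  0.52688407 -0.08401386] 0.2346523710612962 24.569505320687313
mouth px (np.float64(317.04952110002773), np.float64(217.07565827791836)) tcp (np.float64(318.04113161539675), np.float64(231.653268473553))
3881 [ 0.42988259 -0.37985718  0.04252951] [ 0.50528983 -0.32012364  0.0524228 ]
((467.6084289550781, -357.7099914550781), (60.335792541503906, 60.36878967285156), 71.10214233398438)
```

View pics/w11.png

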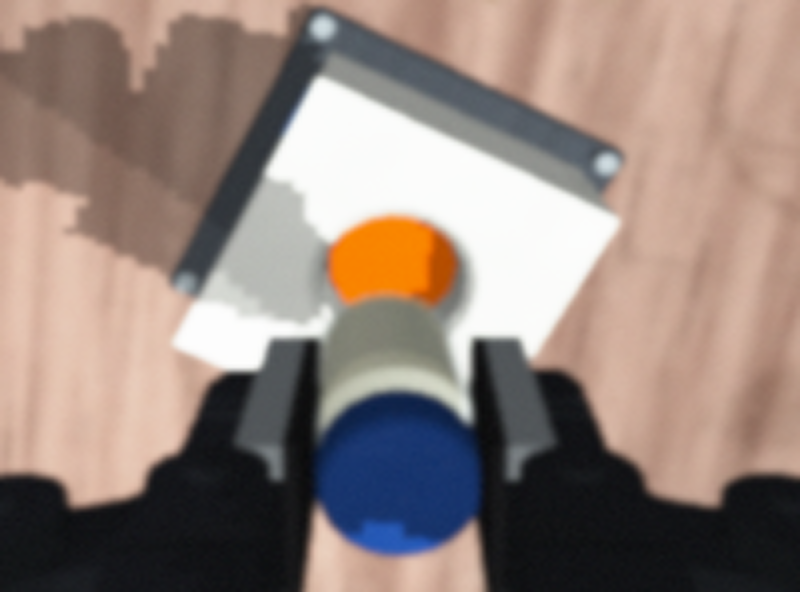

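The vial is centred laterally on the bore (zoom u≈393 both); depth puts the block's centre at (0.4676,-0.3577), so shift about 1.3 mm toward +y and go in.

Call:
servo_tool(
  commands=[
    {"tx": 0.05, "ty": 0, "tz": 0.4, "ax": 0, "ay": 0, "az": 0, "grip": 0},
    {"tx": 0, "ty": 0, "tz": 0.3, "ax": 0, "ay": 0, "az": 0, "grip": 0},
    {"tx": 0, "ty": 0, "tz": 0.15, "ax": 0, "ay": 0, "az": 0, "grip": 0},
    {"tx": 0, "ty": 0, "tz": 0.15, "ax": 0, "ay": 0, "az": 0, "grip": 0},
    {"tx": 0, "ty": 0, "tz": 0, "ax": 0, "ay": 0, "az": 0, "grip": 0},
    {"tx": 0, "ty": 0, "tz": 0, "ax": 0, "ay": 0, "az": 0, "grip": 0},
  ],
)

```text
t: 19.05
ee_pos: [0.4669, -0.3582, 0.0456]
ee_rot: [0.655, 0.756, -0.0, -0.0]
wrist_force: [0.1, -0.0, 0.1]
opening: 0.236
finger_force: 24.6
```

Call:
servo_tool(
  commands=[
    {"tx": 0, "ty": 0, "tz": 0.1, "ax": 0, "ay": 0, "az": 0, "grip": 0},
    {"tx": 0, "ty": 0, "tz": 0.1, "ax": 0, "ay": 0, "az": 0, "grip": 0},
    {"tx": 0, "ty": 0, "tz": 0, "ax": 0, "ay": 0, "az": 0, "grip": 0},
  ],
)

```text
t: 19.3
ee_pos: [0.4673, -0.3582, 0.0396]
ee_rot: [0.655, 0.756, -0.0, 0.0]
wrist_force: [0.1, 0.5, 0.7]
opening: 0.236
finger_force: 24.5
```

Call:
servo_tool(
  commands=[
    {"tx": 0, "ty": 0, "tz": 0.1, "ax": 0, "ay": 0, "az": 0, "grip": 0},
    {"tx": 0, "ty": 0, "tz": 0.1, "ax": 0, "ay": 0, "az": 0, "grip": 0},
    {"tx": 0, "ty": 0, "tz": 0, "ax": 0, "ay": 0, "az": 0, "grip": 0},
  ],
)

```text
t: 19.55
ee_pos: [0.4672, -0.3582, 0.0337]
ee_rot: [0.655, 0.756, 0.0, 0.0]
wrist_force: [0.1, -0.7, 1.3]
opening: 0.235
finger_force: 24.6
```

Call:
servo_tool(
  commands=[
    {"tx": 0, "ty": 0, "tz": 0.1, "ax": 0, "ay": 0, "az": 0, "grip": 0},
    {"tx": 0, "ty": 0, "tz": 0, "ax": 0, "ay": 0, "az": 0, "grip": 0},
    {"tx": 0, "ty": 0, "tz": 0, "ax": 0, "ay": 0, "az": 0, "grip": 0},
  ],
)

```text
t: 19.8
ee_pos: [0.4672, -0.3582, 0.0308]
ee_rot: [0.655, 0.756, 0.0, 0.0]
wrist_force: [-0.4, 0.2, 1.5]
opening: 0.237
finger_force: 24.6
```

Run:
```python
from h import *
s=state();print(s["ee_pos"],s["wrist_force"]);W=T("wrist",s);p,d=optics.capture("wrist");C=cloud("wrist",d,W)
H,S,V=cv2.split(cv2.cvtColor(p[:,:,::-1].copy(),cv2.COLOR_BGR2HSV))
b=(H>100)&(H<125)&(S>130)&(d>0)&(abs(C[...,0]-.467)<.03)&(abs(C[...,1]+.36)<.03);q=C[b];print(b.sum(),np.percentile(q,[5,50,95],axis=0).round(4))
```

```text
[ 0.46721468 -0.3582128   0.03083928] [-0.37585357  0.23468118  1.51727956]
1403 [[ 0.4595 -0.3661  0.0732]
 [ 0.4677 -0.3573  0.0778]
 [ 0.4762 -0.3499  0.079 ]]
```

Call:
servo_tool(
  commands=[
    {"tx": 0, "ty": 0, "tz": 0, "ax": 0, "ay": 0, "az": 0, "grip": 28},
    {"tx": 0, "ty": 0, "tz": 0, "ax": 0, "ay": 0, "az": 0, "grip": 36},
    {"tx": 0, "ty": 0, "tz": 0, "ax": 0, "ay": 0, "az": 0, "grip": 45},
    {"tx": 0, "ty": 0, "tz": 0, "ax": 0, "ay": 0, "az": 0, "grip": 45},
    {"tx": 0, "ty": 0, "tz": -0.4, "ax": 0, "ay": 0, "az": 0, "grip": 45},
    {"tx": 0, "ty": 0, "tz": -0.8, "ax": 0, "ay": 0, "az": 0, "grip": 45},
    {"tx": 0, "ty": 0, "tz": -0.6, "ax": 0, "ay": 0, "az": 0, "grip": 45},
    {"tx": 0, "ty": 0, "tz": 0, "ax": 0, "ay": 0, "az": 0, "grip": 45},
  ],
)

```text
t: 20.52
ee_pos: [0.4684, -0.3594, 0.0888]
ee_rot: [0.655, 0.755, 0.0, 0.002]
wrist_force: [0.3, -0.4, -0.0]
opening: 0.452
finger_force: 0.0
```

Call:
servo_tool(
  commands=[
    {"tx": 0, "ty": 0, "tz": 0, "ax": 0, "ay": 0, "az": 0, "grip": 0},
    {"tx": 0, "ty": 0, "tz": 0, "ax": 0, "ay": 0, "az": 0, "grip": 0},
    {"tx": 0, "ty": 0, "tz": 0, "ax": 0, "ay": 0, "az": 0, "grip": 0},
    {"tx": 0, "ty": 0, "tz": 0, "ax": 0, "ay": 0, "az": 0, "grip": 0},
    {"tx": 0, "ty": 0, "tz": 0, "ax": 0, "ay": 0, "az": 0, "grip": 0},
  ],
)

```text
t: 20.93
ee_pos: [0.4668, -0.358, 0.0843]
ee_rot: [0.655, 0.756, -0.0, -0.0]
wrist_force: [0.5, -0.0, -0.1]
opening: -0.0
finger_force: 0.0
```

```bash
cat > cap.py <<'E'
from h import *
s=state();print(s["t"],s["ee_pos"],s["wrist_force"],s["opening"]);W=T("wrist",s);p,d=optics.capture("wrist");C=cloud("wrist",d,W)
H,S,V=cv2.split(cv2.cvtColor(p[:,:,::-1].copy(),cv2.COLOR_BGR2HSV))
b=(H>100)&(H<125)&(S>130)&(d>0)&(abs(C[...,0]-.467)<.03)&(abs(C[...,1]+.36)<.03);q=C[b];print(b.sum(),np.percentile(q,[5,50,95],axis=0).round(4))
b=(d>0)&(C[...,2]<.16)&(C[...,2]>.055)&(p.max(2)<90)&(abs(C[...,0]-.467)<.006)&(abs(C[...,1]+.347)<.008);print("tip",b.sum(),np.percentile(C[b],[1,5],axis=0).round(4) if b.any() else"")
E
python3 cap.py
```

```text
20.9333 [ 0.46681787 -0.35799696  0.0842735 ] [ 0.47924223 -0.01544126 -0.06405608] -5.491416991828014e-05
420 [[ 0.4581 -0.3591  0.0758]
 [ 0.4653 -0.3543  0.0778]
 [ 0.4733 -0.3461  0.1124]]
tip 1275 [[ 0.4611 -0.3546  0.0752]
 [ 0.4616 -0.3533  0.1182]]
```

Call:
servo_tool(
  commands=[
    {"tx": 0, "ty": 0, "tz": 0.6, "ax": 0, "ay": 0, "az": 0, "grip": 0},
    {"tx": 0, "ty": 0, "tz": 0.35, "ax": 0, "ay": 0, "az": 0, "grip": 0},
    {"tx": 0, "ty": 0, "tz": 0.1, "ax": 0, "ay": 0, "az": 0, "grip": 0},
    {"tx": 0, "ty": 0, "tz": 0, "ax": 0, "ay": 0, "az": 0, "grip": 0},
  ],
)

```text
t: 21.32
ee_pos: [0.4667, -0.358, 0.0525]
ee_rot: [0.655, 0.756, -0.0, -0.001]
wrist_force: [0.4, -0.3, -0.4]
opening: -0.001
finger_force: 0.0
```

Call:
servo_tool(
  commands=[
    {"tx": 0, "ty": 0, "tz": 0.1, "ax": 0, "ay": 0, "az": 0, "grip": 0},
    {"tx": 0, "ty": 0, "tz": 0.06, "ax": 0, "ay": 0, "az": 0, "grip": 0},
    {"tx": 0, "ty": 0, "tz": 0, "ax": 0, "ay": 0, "az": 0, "grip": 0},
  ],
)

```text
t: 21.57
ee_pos: [0.4673, -0.3584, 0.0488]
ee_rot: [0.655, 0.756, -0.0, 0.0]
wrist_force: [-0.4, 0.0, 1.8]
opening: -0.001
finger_force: 0.9
```

Call:
servo_tool(
  commands=[
    {"tx": 0, "ty": 0, "tz": 0.06, "ax": 0, "ay": 0, "az": 0, "grip": 0},
    {"tx": 0, "ty": 0, "tz": 0.06, "ax": 0, "ay": 0, "az": 0, "grip": 0},
    {"tx": 0, "ty": 0, "tz": 0, "ax": 0, "ay": 0, "az": 0, "grip": 0},
  ],
)

```text
t: 21.82
ee_pos: [0.4673, -0.3584, 0.0453]
ee_rot: [0.655, 0.756, 0.0, 0.0]
wrist_force: [-0.5, 0.3, 5.3]
opening: -0.002
finger_force: 2.4
```

```bash
python3 cap.py
```

```text
21.8167 [ 0.46734213 -0.35843674  0.04534544] [-0.48010583  0.33084578  5.34409478] -0.0017652974962102763
24 [[ 0.4578 -0.3549  0.0635]
 [ 0.4644 -0.3497  0.0675]
 [ 0.4666 -0.346   0.0766]]
tip 4449 [[ 0.4611 -0.3538  0.0763]
 [ 0.4615 -0.3499  0.0879]]
```

Call:
servo_tool(
  commands=[
    {"tx": 0, "ty": 0, "tz": 0.06, "ax": 0, "ay": 0, "az": 0, "grip": 0},
    {"tx": 0, "ty": 0, "tz": 0.06, "ax": 0, "ay": 0, "az": 0, "grip": 0},
    {"tx": 0, "ty": 0, "tz": 0, "ax": 0, "ay": 0, "az": 0, "grip": 0},
  ],
)

```text
t: 22.12
ee_pos: [0.468, -0.359, 0.0426]
ee_rot: [0.655, 0.756, 0.0, 0.001]
wrist_force: [-1.2, 2.0, 14.3]
opening: -0.003
finger_force: 7.0
```

Call:
servo_tool(
  commands=[
    {"tx": 0, "ty": 0, "tz": 0.05, "ax": 0, "ay": 0, "az": 0, "grip": 0},
    {"tx": 0, "ty": 0, "tz": 0, "ax": 0, "ay": 0, "az": 0, "grip": 0},
  ],
)

```text
t: 22.28
ee_pos: [0.4688, -0.3597, 0.0424]
ee_rot: [0.655, 0.756, 0.0, 0.002]
wrist_force: [-3.2, 3.0, 33.1]
opening: -0.003
finger_force: 16.7
```

Call:
servo_tool(
  commands=[
    {"tx": 0, "ty": 0, "tz": 0.04, "ax": 0, "ay": 0, "az": 0, "grip": 0},
    {"tx": 0, "ty": 0, "tz": 0, "ax": 0, "ay": 0, "az": 0, "grip": 0},
  ],
)

```text
t: 22.45
ee_pos: [0.4696, -0.3602, 0.0422]
ee_rot: [0.655, 0.755, 0.001, 0.003]
wrist_force: [-3.8, 4.0, 47.9]
opening: -0.001
finger_force: 23.9
```

Hard stop at the expected 16 mm height. Back off and check.

Call:
servo_tool(
  commands=[
    {"tx": 0, "ty": 0, "tz": -0.2, "ax": 0, "ay": 0, "az": 0, "grip": 0},
    {"tx": 0, "ty": 0, "tz": -0.5, "ax": 0, "ay": 0, "az": 0, "grip": 0},
    {"tx": 0, "ty": 0, "tz": -0.8, "ax": 0, "ay": 0, "az": 0, "grip": 0},
    {"tx": 0, "ty": 0, "tz": -0.9, "ax": 0, "ay": 0, "az": 0, "grip": 0},
    {"tx": 0, "ty": 0, "tz": -0.9, "ax": 0, "ay": 0, "az": 0, "grip": 60},
    {"tx": 0, "ty": 0, "tz": -0.8, "ax": 0, "ay": 0, "az": 0, "grip": 60},
    {"tx": 0, "ty": 0, "tz": 0, "ax": 0, "ay": 0, "az": 0, "grip": 60},
    {"tx": 0, "ty": 0, "tz": 0, "ax": 0, "ay": 0, "az": 0, "grip": 60},
  ],
)

```text
t: 23.12
ee_pos: [0.4677, -0.3583, 0.1627]
ee_rot: [0.655, 0.756, 0.0, 0.001]
wrist_force: [0.1, 0.3, -0.4]
opening: 0.566
finger_force: 0.0
```

```bash
python3 cap.py
python3 - <<'E'
from h import *
s=state();print(yawof(s["ee_rot"]))
plan((.4286,-.0933,.163),8.15)
E
```

```text
23.1167 [ 0.46765547 -0.35831219  0.16272455] [ 0.05402499  0.31652556 -0.4014191 ] 0.5661531467860227
290 [[ 0.4594 -0.366   0.0654]
 [ 0.4668 -0.3583  0.0666]
 [ 0.4744 -0.351   0.0676]]
tip 0 
8.166194822590734
{"tx":0.89,"ty":-0.00,"tz":-0.00,"az":0.00},{"tx":0.89,"ty":-0.00,"tz":-0.00,"az":0.00},{"tx":0.89,"ty":-0.00,"tz":-0.00,"az":0.00},{"tx":0.89,"ty":-0.00,"tz":-0.00,"az":0.00},{"tx":0.89,"ty":-0.00,"tz":-0.00,"az":0.00},{"tx":0.89,"ty":-0.00,"tz":-0.00,"az":0.00},{"tx":0.89,"ty":-0.00,"tz":-0.00,"az":0.00},{"tx":0.89,"ty":-0.00,"tz":-0.00,"az":0.00},{"tx":0.89,"ty":-0.00,"tz":-0.00,"az":0.00},{"tx":0.89,"ty":-0.00,"tz":-0.00,"az":0.00},
```

Cap top at 0.0664, i.e. 16 mm above the mouth: fully home. Now back to the white bottle.

Call:
servo_tool(
  commands=[
    {"tx": 0.89, "ty": 0, "tz": 0, "ax": 0, "ay": 0, "az": 0, "grip": 60},
    {"tx": 0.89, "ty": 0, "tz": 0, "ax": 0, "ay": 0, "az": 0, "grip": 60},
    {"tx": 0.89, "ty": 0, "tz": 0, "ax": 0, "ay": 0, "az": 0, "grip": 60},
    {"tx": 0.89, "ty": 0, "tz": 0, "ax": 0, "ay": 0, "az": 0, "grip": 60},
    {"tx": 0.89, "ty": 0, "tz": 0, "ax": 0, "ay": 0, "az": 0, "grip": 60},
    {"tx": 0.89, "ty": 0, "tz": 0, "ax": 0, "ay": 0, "az": 0, "grip": 60},
    {"tx": 0.89, "ty": 0, "tz": 0, "ax": 0, "ay": 0, "az": 0, "grip": 60},
    {"tx": 0.89, "ty": 0, "tz": 0, "ax": 0, "ay": 0, "az": 0, "grip": 60},
  ],
)

```text
t: 23.83
ee_pos: [0.4358, -0.1453, 0.1606]
ee_rot: [0.655, 0.756, -0.001, -0.001]
wrist_force: [0.3, 0.1, 0.3]
opening: 0.602
finger_force: 0.0
```

Call:
servo_tool(
  commands=[
    {"tx": 0.89, "ty": 0, "tz": 0, "ax": 0, "ay": 0, "az": 0, "grip": 60},
    {"tx": 0.89, "ty": 0, "tz": 0, "ax": 0, "ay": 0, "az": 0, "grip": 60},
    {"tx": 0, "ty": 0, "tz": 0.3, "ax": 0, "ay": 0, "az": 0, "grip": 60},
    {"tx": 0, "ty": 0, "tz": 0, "ax": 0, "ay": 0, "az": 0, "grip": 60},
    {"tx": 0, "ty": 0, "tz": 0, "ax": 0, "ay": 0, "az": 0, "grip": 60},
  ],
)

```text
t: 24.25
ee_pos: [0.4287, -0.0941, 0.1519]
ee_rot: [0.655, 0.756, -0.001, -0.0]
wrist_force: [-0.2, -0.5, 1.1]
opening: 0.601
finger_force: 0.0
```

```bash
cat > top.py <<'E'
import sys
from h import *
x,y,z=map(float,sys.argv[1:4]);s=state();print(s["t"],s["ee_pos"],yawof(s["ee_rot"]),s["opening"]);W=T("wrist",s);p,d=optics.capture("wrist");C=cloud("wrist",d,W)
b=(d>0)&(abs(C[...,2]-z)<.004)&(abs(C[...,1]-y)<.025)&(abs(C[...,0]-x)<.02)&(p.max(2)<90)
c,rad=cv2.minEnclosingCircle(np.argwhere(b)[:,::-1].astype(np.float32));print(b.sum(),C[b].mean(0),c,rad,onplane("wrist",c,z,W))
E
python3 top.py .4286 -.093 .135
```

```text
24.25 [ 0.42868799 -0.09414691  0.15188728] 8.145053029936323 0.6012820701783235
1204 [ 0.42846914 -0.09157627  0.1348973 ] (318.6363525390625, 218.72727966308594) 20.17496109008789 [ 0.42867205 -0.09138779  0.135     ]
```

Call:
servo_tool(
  commands=[
    {"tx": 0.03, "ty": 0, "tz": 0.6, "ax": 0, "ay": 0, "az": 0, "grip": 60},
    {"tx": 0, "ty": 0, "tz": 0.8, "ax": 0, "ay": 0, "az": 0, "grip": 60},
    {"tx": 0, "ty": 0, "tz": 0.5, "ax": 0, "ay": 0, "az": 0, "grip": 60},
    {"tx": 0, "ty": 0, "tz": 0.3, "ax": 0, "ay": 0, "az": 0, "grip": 60},
    {"tx": 0, "ty": 0, "tz": 0.05, "ax": 0, "ay": 0, "az": 0, "grip": 50},
    {"tx": 0, "ty": 0, "tz": 0, "ax": 0, "ay": 0, "az": 0, "grip": 35},
  ],
)

```text
t: 24.8
ee_pos: [0.429, -0.0936, 0.085]
ee_rot: [0.655, 0.755, -0.0, -0.0]
wrist_force: [-0.3, -0.3, 0.2]
opening: 0.375
finger_force: 0.0
```

Call:
servo_tool(
  commands=[
    {"tx": 0, "ty": 0, "tz": 0, "ax": 0, "ay": 0, "az": 0, "grip": 27},
    {"tx": 0, "ty": 0, "tz": 0, "ax": 0, "ay": 0, "az": 0, "grip": 20},
    {"tx": 0, "ty": 0, "tz": 0, "ax": 0, "ay": 0, "az": 0, "grip": 10},
    {"tx": 0, "ty": 0, "tz": 0, "ax": 0, "ay": 0, "az": 0, "grip": 0},
    {"tx": 0, "ty": 0, "tz": 0, "ax": 0, "ay": 0, "az": 0, "grip": 0},
    {"tx": 0, "ty": 0, "tz": 0, "ax": 0, "ay": 0, "az": 0, "grip": 0},
  ],
  force=45,
)

```text
t: 25.3
ee_pos: [0.4296, -0.0931, 0.0858]
ee_rot: [0.655, 0.756, 0.0, 0.001]
wrist_force: [-1.7, -1.3, 8.4]
opening: 0.24
finger_force: 46.4
```

Run:
```python
from h import *
s=state();print(s["t"],s["ee_pos"],yawof(s["ee_rot"]),s["opening"],s["wrist_force"])
p=s["ee_pos"];a=plan(p+[0,0,.07]);a=plan((.4964,.2108,p[2]+.07),start=a,n=13)
```

```text
25.3 [ 0.42961525 -0.0930796   0.08581274] 8.150051914647186 0.24020517752803996 [-1.66087133 -1.27644149  8.36668479]
{"tx":0.00,"ty":0.00,"tz":-0.78,"az":-0.00},{"tx":0.00,"ty":0.00,"tz":-0.78,"az":-0.00},{"tx":0.00,"ty":0.00,"tz":-0.78,"az":-0.00},
{"tx":0.75,"ty":0.28,"tz":0.00,"az":-0.00},{"tx":0.75,"ty":0.28,"tz":0.00,"az":-0.00},{"tx":0.75,"ty":0.28,"tz":0.00,"az":-0.00},{"tx":0.75,"ty":0.28,"tz":0.00,"az":-0.00},{"tx":0.75,"ty":0.28,"tz":0.00,"az":-0.00},{"tx":0.75,"ty":0.28,"tz":0.00,"az":-0.00},{"tx":0.75,"ty":0.28,"tz":0.00,"az":-0.00},{"tx":0.75,"ty":0.28,"tz":0.00,"az":-0.00},{"tx":0.75,"ty":0.28,"tz":0.00,"az":-0.00},{"tx":0.75,"ty":0.28,"tz":0.00,"az":-0.00},{"tx":0.75,"ty":0.28,"tz":0.00,"az":-0.00},{"tx":0.75,"ty":0.28,"tz":0.00,"az":-0.00},{"tx":0.75,"ty":0.28,"tz":0.00,"az":-0.00},
```

Call:
servo_tool(
  commands=[
    {"tx": 0, "ty": 0, "tz": -0.3, "ax": 0, "ay": 0, "az": 0, "grip": 0},
    {"tx": 0, "ty": 0, "tz": -0.7, "ax": 0, "ay": 0, "az": 0, "grip": 0},
    {"tx": 0, "ty": 0, "tz": -0.8, "ax": 0, "ay": 0, "az": 0, "grip": 0},
    {"tx": 0, "ty": 0, "tz": -0.5, "ax": 0, "ay": 0, "az": 0, "grip": 0},
    {"tx": 0.38, "ty": 0.14, "tz": 0, "ax": 0, "ay": 0, "az": 0, "grip": 0},
    {"tx": 0.82, "ty": 0.31, "tz": 0, "ax": 0, "ay": 0, "az": 0, "grip": 0},
    {"tx": 0.82, "ty": 0.31, "tz": 0, "ax": 0, "ay": 0, "az": 0, "grip": 0},
    {"tx": 0.82, "ty": 0.31, "tz": 0, "ax": 0, "ay": 0, "az": 0, "grip": 0},
  ],
)

```text
t: 25.97
ee_pos: [0.449, -0.0029, 0.1551]
ee_rot: [0.655, 0.755, 0.001, 0.0]
wrist_force: [0.5, -0.7, -0.9]
opening: 0.24
finger_force: 45.1
```

Call:
servo_tool(
  commands=[
    {"tx": 0.82, "ty": 0.31, "tz": 0, "ax": 0, "ay": 0, "az": 0, "grip": 0},
    {"tx": 0.82, "ty": 0.31, "tz": 0, "ax": 0, "ay": 0, "az": 0, "grip": 0},
    {"tx": 0.82, "ty": 0.31, "tz": 0, "ax": 0, "ay": 0, "az": 0, "grip": 0},
    {"tx": 0.82, "ty": 0.31, "tz": 0, "ax": 0, "ay": 0, "az": 0, "grip": 0},
    {"tx": 0.82, "ty": 0.31, "tz": 0, "ax": 0, "ay": 0, "az": 0, "grip": 0},
    {"tx": 0.82, "ty": 0.31, "tz": 0, "ax": 0, "ay": 0, "az": 0, "grip": 0},
    {"tx": 0.82, "ty": 0.31, "tz": 0, "ax": 0, "ay": 0, "az": 0, "grip": 0},
    {"tx": 0.82, "ty": 0.31, "tz": 0, "ax": 0, "ay": 0, "az": 0, "grip": 0},
  ],
)

```text
t: 26.63
ee_pos: [0.4947, 0.2027, 0.155]
ee_rot: [0.655, 0.756, 0.0, 0.0]
wrist_force: [0.6, -0.4, -1.8]
opening: 0.241
finger_force: 45.2
```

Call:
servo_tool(
  commands=[
    {"tx": 0.35, "ty": 0.09, "tz": 0, "ax": 0, "ay": 0, "az": 0, "grip": 0},
    {"tx": 0, "ty": 0, "tz": 0, "ax": 0, "ay": 0, "az": 0, "grip": 0},
    {"tx": 0, "ty": 0, "tz": 0, "ax": 0, "ay": 0, "az": 0, "grip": 0},
    {"tx": 0, "ty": 0, "tz": 0, "ax": 0, "ay": 0, "az": 0, "grip": 0},
  ],
)

```text
t: 26.97
ee_pos: [0.4957, 0.2109, 0.1544]
ee_rot: [0.655, 0.755, -0.0, 0.0]
wrist_force: [-0.4, -0.9, -1.5]
opening: 0.243
finger_force: 45.1
```

Run:
```python
from h import *
s=state();print(s["t"],s["ee_pos"],yawof(s["ee_rot"]),s["opening"],s["wrist_force"])
plan((.4962,.2106,.097))
```

```text
26.9667 [0.49568077 0.21093738 0.15439734] 8.090679705297312 0.24340345193945337 [-0.35274132 -0.88350462 -1.54063855]
{"tx":-0.01,"ty":0.01,"tz":0.96,"az":-0.00},{"tx":-0.01,"ty":0.01,"tz":0.96,"az":-0.00},
```

Call:
servo_tool(
  commands=[
    {"tx": 0, "ty": 0, "tz": 0.5, "ax": 0, "ay": 0, "az": 0, "grip": 0},
    {"tx": 0, "ty": 0, "tz": 0.7, "ax": 0, "ay": 0, "az": 0, "grip": 0},
    {"tx": 0, "ty": 0, "tz": 0.4, "ax": 0, "ay": 0, "az": 0, "grip": 0},
    {"tx": 0, "ty": 0, "tz": 0.2, "ax": 0, "ay": 0, "az": 0, "grip": 0},
    {"tx": 0, "ty": 0, "tz": 0.1, "ax": 0, "ay": 0, "az": 0, "grip": 0},
    {"tx": 0, "ty": 0, "tz": 0, "ax": 0, "ay": 0, "az": 0, "grip": 0},
    {"tx": 0, "ty": 0, "tz": 0, "ax": 0, "ay": 0, "az": 0, "grip": 0},
  ],
)

```text
t: 27.55
ee_pos: [0.4961, 0.212, 0.0976]
ee_rot: [0.655, 0.755, 0.0, 0.0]
wrist_force: [0.8, 0.2, -1.5]
opening: 0.242
finger_force: 45.1
```

Call:
servo_tool(
  commands=[
    {"tx": 0, "ty": 0, "tz": 0.04, "ax": 0, "ay": 0, "az": 0, "grip": 0},
    {"tx": 0, "ty": 0, "tz": 0.03, "ax": 0, "ay": 0, "az": 0, "grip": 0},
    {"tx": 0, "ty": 0, "tz": 0, "ax": 0, "ay": 0, "az": 0, "grip": 0},
  ],
)

```text
t: 27.8
ee_pos: [0.4958, 0.2122, 0.0951]
ee_rot: [0.655, 0.756, 0.0, 0.0]
wrist_force: [-0.6, 0.4, -1.0]
opening: 0.245
finger_force: 45.1
```

Run:
```python
from h import *
s=state();W=T("wrist",s);p,d=optics.capture("wrist");C=cloud("wrist",d,W)
q,_=optics.capture("side");u,v=map(int,proj("side",(.496,.211,.02)))
print(u,v,proj("wrist",(.496,.212,.011),W))
a=cv2.resize(p[120:270,250:390],(560,600),interpolation=2);b=cv2.resize(q[v-60:v+15,u-15:u+15],(240,600),interpolation=2)
cv2.imwrite("pics/w12.png",np.hstack([a,b])[:,:,::-1])
```

```text
324 134 (np.float64(318.17347004449016), np.float64(197.54193685708728))
```

View pics/w12.png

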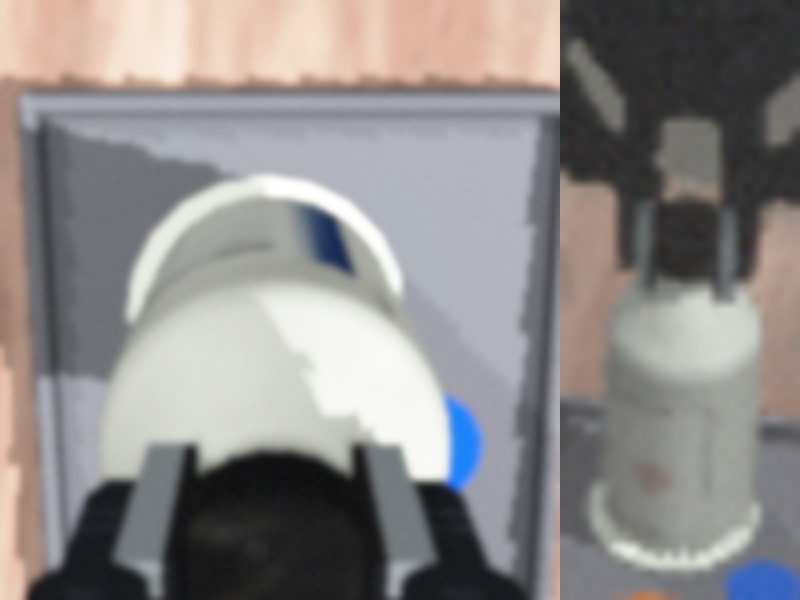

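The left crop (wrist) shows the white disc's arc peaking at (262,175), spanning 128–403; the right crop (side) shows the ring a little wider on the left. The bottle may be about 2 mm too far in +x, so I'll fit the disc circle numerically.

```bash
cat > disc.py <<'E'
from h import *
from scipy.optimize import least_squares
def fit(p,d,n,W,x,y,mask,r):
    "outer disc edge: boundary pixels of mask farthest from (x,y); known radius"
    P=np.array([[*onplane(n,(u,v),.011,W)[:2]] for v,u in np.argwhere(mask)])
    a=np.arctan2(P[:,1]-y,P[:,0]-x);rr=np.hypot(P[:,0]-x,P[:,1]-y);E=[]
    for k in np.arange(-np.pi,np.pi,.12):
        m=(a>k)&(a<k+.12)
        if m.sum()>0: E.append(P[m][rr[m].argmax()])
    E=np.array(E);f=lambda c:np.hypot(E[:,0]-c[0],E[:,1]-c[1])-r
    o=least_squares(f,(x,y),loss="soft_l1",f_scale=.001);return o.x,len(E),np.abs(f(o.x)).mean()
E
python3 - <<'E'
from disc import *
s=state();W=T("wrist",s);p,d=optics.capture("wrist");C=cloud("wrist",d,W);z=C[...,2]
x,y=.496,.211
m=(d>0)&(z<.017)&(z>.006)&(np.hypot(C[...,0]-x,C[...,1]-y)<.037)&(p.min(2)>185)&(np.ptp(p,axis=2)<40)
print(s["ee_pos"],m.sum(),fit(p,d,"wrist",W,x,y,m,.032))
for n in("top","side"):
  for tag in("0",""):
    if tag: im=cv2.imread(f"pics/{n}0.png")[:,:,::-1].copy();dd=np.load(f"pics/{n}0.npy")
    else: im,dd=optics.capture(n)
    C=cloud(n,dd);z=C[...,2];m=(dd>0)&(z<.017)&(z>.006)&(np.hypot(C[...,0]-x,C[...,1]-.208)<.04)&(im.min(2)>165)&(np.ptp(im,axis=2)<40)
    if m.sum()>10: print(n,tag,m.sum(),fit(im,dd,n,T(n),x,.208,m,.032))
E
```

```text
[0.49579205 0.21217422 0.0950897 ] 424 (array([0.49479333, 0.21164966]), 27, np.float64(0.0002686111446885565))
top  44 (array([0.49264937, 0.21012507]), 18, np.float64(0.0004205070362512215))
side  40 (array([0.49024322, 0.21062285]), 22, np.float64(0.0009617080360826299))
```

Disc fit (residual 0.3 mm) is at (0.4948, 0.2116) in the wrist frame; the bottle rides at TCP+(-1.0,+1.6) mm, so x is right and y is about 2 mm too far. Nudge back, lower and release.

Call:
servo_tool(
  commands=[
    {"tx": -0.06, "ty": -0.01, "tz": 0, "ax": 0, "ay": 0, "az": 0, "grip": 0},
    {"tx": 0, "ty": 0, "tz": 0, "ax": 0, "ay": 0, "az": 0, "grip": 0},
    {"tx": 0, "ty": 0, "tz": 0.03, "ax": 0, "ay": 0, "az": 0, "grip": 0},
    {"tx": 0, "ty": 0, "tz": 0.02, "ax": 0, "ay": 0, "az": 0, "grip": 0},
    {"tx": 0, "ty": 0, "tz": 0, "ax": 0, "ay": 0, "az": 0, "grip": 0},
  ],
)

```text
t: 28.47
ee_pos: [0.4959, 0.2103, 0.0939]
ee_rot: [0.655, 0.756, 0.0, 0.0]
wrist_force: [-3.2, -1.3, 9.7]
opening: 0.238
finger_force: 46.7
```

Touched down. Release, rise, and go toward the amber bottle.

Call:
servo_tool(
  commands=[
    {"tx": 0, "ty": 0, "tz": 0, "ax": 0, "ay": 0, "az": 0, "grip": 28},
    {"tx": 0, "ty": 0, "tz": 0, "ax": 0, "ay": 0, "az": 0, "grip": 35},
    {"tx": 0, "ty": 0, "tz": 0, "ax": 0, "ay": 0, "az": 0, "grip": 50},
    {"tx": 0, "ty": 0, "tz": 0, "ax": 0, "ay": 0, "az": 0, "grip": 60},
    {"tx": 0, "ty": 0, "tz": -0.4, "ax": 0, "ay": 0, "az": 0, "grip": 60},
    {"tx": 0, "ty": 0, "tz": -0.8, "ax": 0, "ay": 0, "az": 0, "grip": 60},
    {"tx": 0, "ty": 0, "tz": -0.8, "ax": 0, "ay": 0, "az": 0, "grip": 60},
    {"tx": 0, "ty": 0, "tz": -0.3, "ax": 0, "ay": 0, "az": 0, "grip": 60},
  ],
)

```text
t: 29.13
ee_pos: [0.4969, 0.2106, 0.1661]
ee_rot: [0.655, 0.755, 0.002, 0.001]
wrist_force: [0.0, -0.3, 1.2]
opening: 0.6
finger_force: 0.0
```

```bash
python3 top.py .4955 .212 .143
python3 - <<'E'
from h import *
plan((.5012,-.0987,.155),8.15)
E
```

```text
29.1333 [0.49687067 0.2105625  0.16606453] 8.128144808426454 0.6004538118407085
1112 [0.49517891 0.2123383  0.14293899] (316.0, 217.0) 19.416587829589844 [0.49523075 0.21223452 0.143     ]
{"tx":-0.93,"ty":-0.12,"tz":0.03,"az":-0.00},{"tx":-0.93,"ty":-0.12,"tz":0.03,"az":-0.00},{"tx":-0.93,"ty":-0.12,"tz":0.03,"az":-0.00},{"tx":-0.93,"ty":-0.12,"tz":0.03,"az":-0.00},{"tx":-0.93,"ty":-0.12,"tz":0.03,"az":-0.00},{"tx":-0.93,"ty":-0.12,"tz":0.03,"az":-0.00},{"tx":-0.93,"ty":-0.12,"tz":0.03,"az":-0.00},{"tx":-0.93,"ty":-0.12,"tz":0.03,"az":-0.00},{"tx":-0.93,"ty":-0.12,"tz":0.03,"az":-0.00},{"tx":-0.93,"ty":-0.12,"tz":0.03,"az":-0.00},{"tx":-0.93,"ty":-0.12,"tz":0.03,"az":-0.00},
```

White is within a millimetre of its disc. On the way, pause where the empty orange disc is in view and fit it.

Call:
servo_tool(
  commands=[
    {"tx": -0.93, "ty": -0.12, "tz": 0, "ax": 0, "ay": 0, "az": 0, "grip": 60},
    {"tx": -0.93, "ty": -0.12, "tz": 0, "ax": 0, "ay": 0, "az": 0, "grip": 60},
    {"tx": -0.93, "ty": -0.12, "tz": 0, "ax": 0, "ay": 0, "az": 0, "grip": 60},
    {"tx": -0.6, "ty": -0.12, "tz": 0, "ax": 0, "ay": 0, "az": 0, "grip": 60},
    {"tx": 0, "ty": 0, "tz": 0, "ax": 0, "ay": 0, "az": 0, "grip": 60},
    {"tx": 0, "ty": 0, "tz": 0, "ax": 0, "ay": 0, "az": 0, "grip": 60},
    {"tx": 0, "ty": 0, "tz": 0, "ax": 0, "ay": 0, "az": 0, "grip": 60},
  ],
)

```text
t: 29.77
ee_pos: [0.4958, 0.1083, 0.1624]
ee_rot: [0.655, 0.756, 0.0, -0.0]
wrist_force: [1.2, 0.7, -0.2]
opening: 0.599
finger_force: 0.0
```

Run:
```python
from disc import *
s=state();W=T("wrist",s);p,d=optics.capture("wrist");cv2.imwrite("pics/w13.png",p[:,:,::-1])
H,S,V=cv2.split(cv2.cvtColor(p,cv2.COLOR_RGB2HSV));C=cloud("wrist",d,W)
m=(H<22)&(S>150)&(V>110)&(abs(C[...,0]-.502)<.03)&(abs(C[...,1]-.146)<.03)
print(s["ee_pos"],m.sum(),fit(p,d,"wrist",W,.502,.146,m,.022))
q=np.argwhere(m)[:,::-1].astype(np.float32);c,ax,an=cv2.fitEllipse(cv2.convexHull(q));print(c,ax,onplane("wrist",c,.011,W))
x,y=.495,.212;z=C[...,2]
m=(d>0)&(z<.017)&(z>.006)&(np.hypot(C[...,0]-x,C[...,1]-y)<.037)&(p.min(2)>185)&(np.ptp(p,axis=2)<40)
print("white",m.sum(),fit(p,d,"wrist",W,x,y,m,.032))
plan((.5012,-.0987,.155),8.15)
```

```text
[0.4957787  0.10828475 0.16244007] 1156 (array([0.50368558, 0.14357137]), 53, np.float64(0.0066469326978992205))
(491.8729553222656, 118.84082794189453) (91.35824584960938, 372.61993408203125) [0.67334121 0.20555234 0.011     ]
white 278 (array([0.49475691, 0.2102218 ]), 21, np.float64(0.0003969217195127772))
{"tx":-0.86,"ty":-0.10,"tz":0.03,"az":0.00},{"tx":-0.86,"ty":-0.10,"tz":0.03,"az":0.00},{"tx":-0.86,"ty":-0.10,"tz":0.03,"az":0.00},{"tx":-0.86,"ty":-0.10,"tz":0.03,"az":0.00},{"tx":-0.86,"ty":-0.10,"tz":0.03,"az":0.00},{"tx":-0.86,"ty":-0.10,"tz":0.03,"az":0.00},{"tx":-0.86,"ty":-0.10,"tz":0.03,"az":0.00},{"tx":-0.86,"ty":-0.10,"tz":0.03,"az":0.00},
```

Run:
```python
from disc import *
s=state();W=T("wrist",s);p=cv2.imread("pics/w13.png")[:,:,::-1].copy()
H,S,V=cv2.split(cv2.cvtColor(p,cv2.COLOR_RGB2HSV))
m=((H<22)&(S>150)&(V>110)).astype(np.uint8);u,v=map(int,proj("wrist",(.502,.145,.011),W));print(u,v)
n,l,st,ce=cv2.connectedComponentsWithStats(m);i=l[v,u];mm=l==i;print(st[i],ce[i],onplane("wrist",ce[i],.011,W))
print(fit(p,None,"wrist",W,.502,.145,mm,.022))
```

```text
328 151
[ 310  134   39   38 1155] [329.31688312 152.27878788] [0.50330578 0.14435411 0.011     ]
(array([0.50343289, 0.14390636]), 53, np.float64(0.0008277614652311771))
```

Orange disc is at about (0.5034, 0.1443) in the wrist frame (from the white disc plus 68 mm along the tray: (0.504, 0.144), consistent). Fetch the amber bottle.

Call:
servo_tool(
  commands=[
    {"tx": -0.86, "ty": -0.1, "tz": 0.03, "ax": 0, "ay": 0, "az": 0, "grip": 55},
    {"tx": -0.86, "ty": -0.1, "tz": 0.03, "ax": 0, "ay": 0, "az": 0, "grip": 55},
    {"tx": -0.86, "ty": -0.1, "tz": 0.03, "ax": 0, "ay": 0, "az": 0, "grip": 55},
    {"tx": -0.86, "ty": -0.1, "tz": 0.03, "ax": 0, "ay": 0, "az": 0, "grip": 55},
    {"tx": -0.86, "ty": -0.1, "tz": 0.03, "ax": 0, "ay": 0, "az": 0, "grip": 55},
    {"tx": -0.86, "ty": -0.1, "tz": 0.03, "ax": 0, "ay": 0, "az": 0, "grip": 55},
    {"tx": -0.86, "ty": -0.1, "tz": 0.03, "ax": 0, "ay": 0, "az": 0, "grip": 55},
    {"tx": -0.86, "ty": -0.1, "tz": 0.03, "ax": 0, "ay": 0, "az": 0, "grip": 55},
  ],
)

```text
t: 30.48
ee_pos: [0.5016, -0.1004, 0.1551]
ee_rot: [0.654, 0.756, -0.0, -0.0]
wrist_force: [1.7, 0.0, -0.1]
opening: 0.551
finger_force: 0.0
```

Call:
servo_tool(
  commands=[
    {"tx": 0, "ty": 0, "tz": 0.8, "ax": 0, "ay": 0, "az": 0, "grip": 55},
    {"tx": 0, "ty": 0, "tz": 0.4, "ax": 0, "ay": 0, "az": 0, "grip": 55},
    {"tx": 0, "ty": 0, "tz": 0, "ax": 0, "ay": 0, "az": 0, "grip": 55},
    {"tx": 0, "ty": 0, "tz": 0, "ax": 0, "ay": 0, "az": 0, "grip": 55},
  ],
)

```text
t: 30.82
ee_pos: [0.5014, -0.0995, 0.1191]
ee_rot: [0.655, 0.756, -0.0, -0.0]
wrist_force: [0.3, -0.7, 0.5]
opening: 0.552
finger_force: 0.0
```

```bash
python3 top.py .5015 -.098 .088
python3 - <<'E'
from h import *
plan((.5012,-.0985,.0505),8.15)
E
```

```text
30.8167 [ 0.50135324 -0.09945486  0.11905432] 8.213791193602173 0.551898697019266
399 [ 0.50224273 -0.09830585  0.08778225] (319.5655822753906, 214.13934326171875) 11.566508293151855 [ 0.5022404  -0.09797693  0.088     ]
{"tx":0.01,"ty":-0.00,"tz":0.77,"az":0.00},{"tx":0.01,"ty":-0.00,"tz":0.77,"az":0.00},{"tx":0.01,"ty":-0.00,"tz":0.77,"az":0.00},
```

Call:
servo_tool(
  commands=[
    {"tx": 0.03, "ty": 0.01, "tz": 0.6, "ax": 0, "ay": 0, "az": 0, "grip": 55},
    {"tx": 0, "ty": 0, "tz": 0.8, "ax": 0, "ay": 0, "az": 0, "grip": 55},
    {"tx": 0, "ty": 0, "tz": 0.6, "ax": 0, "ay": 0, "az": 0, "grip": 55},
    {"tx": 0, "ty": 0, "tz": 0.28, "ax": 0, "ay": 0, "az": 0, "grip": 45},
    {"tx": 0, "ty": 0, "tz": 0, "ax": 0, "ay": 0, "az": 0, "grip": 35},
    {"tx": 0, "ty": 0, "tz": 0, "ax": 0, "ay": 0, "az": 0, "grip": 28},
  ],
)

```text
t: 31.37
ee_pos: [0.502, -0.0991, 0.0517]
ee_rot: [0.655, 0.756, 0.0, 0.0]
wrist_force: [-0.6, -0.4, -0.0]
opening: 0.28
finger_force: 0.0
```

Call:
servo_tool(
  commands=[
    {"tx": 0, "ty": 0, "tz": 0, "ax": 0, "ay": 0, "az": 0, "grip": 20},
    {"tx": 0, "ty": 0, "tz": 0, "ax": 0, "ay": 0, "az": 0, "grip": 12},
    {"tx": 0, "ty": 0, "tz": 0, "ax": 0, "ay": 0, "az": 0, "grip": 0},
    {"tx": 0, "ty": 0, "tz": 0, "ax": 0, "ay": 0, "az": 0, "grip": 0},
    {"tx": 0, "ty": 0, "tz": 0, "ax": 0, "ay": 0, "az": 0, "grip": 0},
    {"tx": 0, "ty": 0, "tz": 0, "ax": 0, "ay": 0, "az": 0, "grip": 0},
  ],
  force=30,
)

```text
t: 31.87
ee_pos: [0.5025, -0.0993, 0.0522]
ee_rot: [0.655, 0.756, 0.001, 0.001]
wrist_force: [0.0, 0.6, 7.0]
opening: 0.144
finger_force: 29.3
```

Run:
```python
from h import *
s=state();print(s["t"],s["ee_pos"],yawof(s["ee_rot"]),s["opening"],s["wrist_force"],s["finger_force"])
p=s["ee_pos"];a=plan(p+[0,0,.06]);a=plan((.5033,.144,p[2]+.06),start=a,n=10)
```

```text
31.8667 [ 0.5024907  -0.09925206  0.0521704 ] 8.161361762315792 0.1437459989676338 [0.01920949 0.62816339 6.98669435] 29.25865584053099
{"tx":0.00,"ty":0.00,"tz":-0.67,"az":-0.00},{"tx":0.00,"ty":0.00,"tz":-0.67,"az":-0.00},{"tx":0.00,"ty":0.00,"tz":-0.67,"az":-0.00},
{"tx":0.80,"ty":0.12,"tz":0.00,"az":-0.00},{"tx":0.80,"ty":0.12,"tz":0.00,"az":-0.00},{"tx":0.80,"ty":0.12,"tz":0.00,"az":-0.00},{"tx":0.80,"ty":0.12,"tz":0.00,"az":-0.00},{"tx":0.80,"ty":0.12,"tz":0.00,"az":-0.00},{"tx":0.80,"ty":0.12,"tz":0.00,"az":-0.00},{"tx":0.80,"ty":0.12,"tz":0.00,"az":-0.00},{"tx":0.80,"ty":0.12,"tz":0.00,"az":-0.00},{"tx":0.80,"ty":0.12,"tz":0.00,"az":-0.00},{"tx":0.80,"ty":0.12,"tz":0.00,"az":-0.00},
```

Call:
servo_tool(
  commands=[
    {"tx": 0, "ty": 0, "tz": -0.3, "ax": 0, "ay": 0, "az": 0, "grip": 0},
    {"tx": 0, "ty": 0, "tz": -0.6, "ax": 0, "ay": 0, "az": 0, "grip": 0},
    {"tx": 0, "ty": 0, "tz": -0.7, "ax": 0, "ay": 0, "az": 0, "grip": 0},
    {"tx": 0, "ty": 0, "tz": -0.4, "ax": 0, "ay": 0, "az": 0, "grip": 0},
    {"tx": 0.4, "ty": 0.06, "tz": 0, "ax": 0, "ay": 0, "az": 0, "grip": 0},
    {"tx": 0.8, "ty": 0.12, "tz": 0, "ax": 0, "ay": 0, "az": 0, "grip": 0},
    {"tx": 0.8, "ty": 0.12, "tz": 0, "ax": 0, "ay": 0, "az": 0, "grip": 0},
    {"tx": 0.8, "ty": 0.12, "tz": 0, "ax": 0, "ay": 0, "az": 0, "grip": 0},
  ],
)

```text
t: 32.53
ee_pos: [0.5022, -0.0133, 0.1116]
ee_rot: [0.655, 0.755, 0.0, 0.0]
wrist_force: [-0.0, 0.7, -0.0]
opening: 0.14
finger_force: 29.6
```

Call:
servo_tool(
  commands=[
    {"tx": 0.8, "ty": 0.12, "tz": 0, "ax": 0, "ay": 0, "az": 0, "grip": 0},
    {"tx": 0.8, "ty": 0.12, "tz": 0, "ax": 0, "ay": 0, "az": 0, "grip": 0},
    {"tx": 0.8, "ty": 0.12, "tz": 0, "ax": 0, "ay": 0, "az": 0, "grip": 0},
    {"tx": 0.8, "ty": 0.12, "tz": 0, "ax": 0, "ay": 0, "az": 0, "grip": 0},
    {"tx": 0.8, "ty": 0.12, "tz": 0, "ax": 0, "ay": 0, "az": 0, "grip": 0},
    {"tx": 0.8, "ty": 0.12, "tz": 0, "ax": 0, "ay": 0, "az": 0, "grip": 0},
    {"tx": 0.4, "ty": 0.08, "tz": 0, "ax": 0, "ay": 0, "az": 0, "grip": 0},
    {"tx": 0, "ty": 0, "tz": 0, "ax": 0, "ay": 0, "az": 0, "grip": 0},
  ],
)

```text
t: 33.2
ee_pos: [0.5037, 0.1464, 0.1112]
ee_rot: [0.654, 0.757, 0.0, -0.0]
wrist_force: [-0.7, 0.8, 0.1]
opening: 0.14
finger_force: 29.6
```

Call:
servo_tool(
  commands=[
    {"tx": 0, "ty": 0, "tz": 0.4, "ax": 0, "ay": 0, "az": 0, "grip": 0},
    {"tx": 0, "ty": 0, "tz": 0.6, "ax": 0, "ay": 0, "az": 0, "grip": 0},
    {"tx": 0, "ty": 0, "tz": 0.4, "ax": 0, "ay": 0, "az": 0, "grip": 0},
    {"tx": 0, "ty": 0, "tz": 0.2, "ax": 0, "ay": 0, "az": 0, "grip": 0},
    {"tx": 0, "ty": 0, "tz": 0, "ax": 0, "ay": 0, "az": 0, "grip": 0},
    {"tx": 0, "ty": 0, "tz": 0, "ax": 0, "ay": 0, "az": 0, "grip": 0},
    {"tx": 0, "ty": 0, "tz": 0, "ax": 0, "ay": 0, "az": 0, "grip": 0},
  ],
)

```text
t: 33.78
ee_pos: [0.5042, 0.1433, 0.0634]
ee_rot: [0.655, 0.755, 0.0, 0.0]
wrist_force: [-0.2, 0.1, -0.7]
opening: 0.137
finger_force: 29.6
```

```bash
cat > od.py <<'E'
from disc import *
s=state();print(s["t"],s["ee_pos"],yawof(s["ee_rot"]),s["wrist_force"])
W=T("wrist",s);p,d=optics.capture("wrist");C=cloud("wrist",d,W);cv2.imwrite("pics/od.png",p[:,:,::-1])
H,S,V=cv2.split(cv2.cvtColor(p,cv2.COLOR_RGB2HSV))
m=(d>0)&(H<22)&(S>150)&(V>140)&(C[...,2]<.017)&(C[...,2]>.004)&(abs(C[...,0]-.5035)<.03)&(abs(C[...,1]-.144)<.03)
print(m.sum(),fit(p,d,"wrist",W,.5034,.144,m,.022))
E
python3 od.py
```

```text
33.7833 [0.50415121 0.14328079 0.06335112] 8.12279295205977 [-0.15196512  0.07241584 -0.74962944]
463 (array([0.50368879, 0.14322846]), 34, np.float64(0.00040384430101624686))
```

Orange disc fit (0.5037, 0.1432); the bottle is about 1.2 mm too far in +y. Nudge and set down.

Call:
servo_tool(
  commands=[
    {"tx": -0.04, "ty": 0, "tz": 0.04, "ax": 0, "ay": 0, "az": 0, "grip": 0},
    {"tx": 0, "ty": 0, "tz": 0.03, "ax": 0, "ay": 0, "az": 0, "grip": 0},
    {"tx": 0, "ty": 0, "tz": 0.03, "ax": 0, "ay": 0, "az": 0, "grip": 0},
    {"tx": 0, "ty": 0, "tz": 0, "ax": 0, "ay": 0, "az": 0, "grip": 0},
    {"tx": 0, "ty": 0, "tz": 0, "ax": 0, "ay": 0, "az": 0, "grip": 0},
  ],
)

```text
t: 34.25
ee_pos: [0.5042, 0.1425, 0.0602]
ee_rot: [0.655, 0.756, 0.0, 0.0]
wrist_force: [-1.9, -0.9, 5.4]
opening: 0.137
finger_force: 30.2
```

Call:
servo_tool(
  commands=[
    {"tx": 0, "ty": 0, "tz": 0, "ax": 0, "ay": 0, "az": 0, "grip": 17},
    {"tx": 0, "ty": 0, "tz": 0, "ax": 0, "ay": 0, "az": 0, "grip": 25},
    {"tx": 0, "ty": 0, "tz": 0, "ax": 0, "ay": 0, "az": 0, "grip": 40},
    {"tx": 0, "ty": 0, "tz": 0, "ax": 0, "ay": 0, "az": 0, "grip": 50},
    {"tx": 0, "ty": 0, "tz": -0.4, "ax": 0, "ay": 0, "az": 0, "grip": 50},
    {"tx": 0, "ty": 0, "tz": -0.7, "ax": 0, "ay": 0, "az": 0, "grip": 50},
    {"tx": 0, "ty": 0, "tz": -0.7, "ax": 0, "ay": 0, "az": 0, "grip": 50},
    {"tx": 0, "ty": 0, "tz": 0, "ax": 0, "ay": 0, "az": 0, "grip": 50},
  ],
)

```text
t: 34.92
ee_pos: [0.5057, 0.1427, 0.1179]
ee_rot: [0.655, 0.755, 0.002, 0.001]
wrist_force: [1.1, 0.8, 0.5]
opening: 0.502
finger_force: 0.0
```

```bash
python3 top.py .5037 .1435 .096; python3 top.py .495 .212 .143; python3 od.py
```

```text
34.9167 [0.50571356 0.14273351 0.11789728] 8.132080620906693 0.5018298269551384
422 [0.50408215 0.14354322 0.09588216] (315.6747131347656, 218.43072509765625) 11.87453556060791 [0.5039732  0.14371626 0.096     ]
34.9667 [0.50505977 0.14277942 0.11621515] 8.15029193144748 0.4998905100080069
2562 [0.49511089 0.2107776  0.14308552] (318.2431335449219, 118.92660522460938) 29.31521987915039 [0.49514817 0.21086115 0.143     ]
35.0167 [0.5043397  0.14264554 0.11496524] 8.160272618533433 [ 0.06159912  0.31197933 -0.25237214]
394 (array([0.50379268, 0.14302957]), 34, np.float64(0.0004491464171755515))
```

Amber is within 1 mm of its disc. Retreat clear and take a final look.

Call:
servo_tool(
  commands=[
    {"tx": 0, "ty": 0, "tz": -0.8, "ax": 0, "ay": 0, "az": 0, "grip": 50},
    {"tx": 0, "ty": 0, "tz": -0.9, "ax": 0, "ay": 0, "az": 0, "grip": 50},
    {"tx": -0.5, "ty": -0.3, "tz": -0.6, "ax": 0, "ay": 0, "az": 0, "grip": 50},
    {"tx": -0.9, "ty": -0.3, "tz": 0, "ax": 0, "ay": 0, "az": 0, "grip": 50},
    {"tx": -0.9, "ty": -0.3, "tz": 0, "ax": 0, "ay": 0, "az": 0, "grip": 50},
    {"tx": -0.9, "ty": -0.3, "tz": 0, "ax": 0, "ay": 0, "az": 0, "grip": 50},
    {"tx": -0.9, "ty": -0.3, "tz": 0, "ax": 0, "ay": 0, "az": 0, "grip": 50},
    {"tx": -0.9, "ty": -0.3, "tz": 0, "ax": 0, "ay": 0, "az": 0, "grip": 50},
  ],
)

```text
t: 35.73
ee_pos: [0.4708, -0.015, 0.1823]
ee_rot: [0.655, 0.756, -0.0, -0.0]
wrist_force: [0.4, -0.0, -0.6]
opening: 0.498
finger_force: 0.0
```

Call:
servo_tool(
  commands=[
    {"tx": -0.6, "ty": -0.3, "tz": 0, "ax": 0, "ay": 0, "az": 0, "grip": 50},
    {"tx": 0, "ty": 0, "tz": 0, "ax": 0, "ay": 0, "az": 0, "grip": 50},
    {"tx": 0, "ty": 0, "tz": 0, "ax": 0, "ay": 0, "az": 0, "grip": 50},
    {"tx": 0, "ty": 0, "tz": 0, "ax": 0, "ay": 0, "az": 0, "grip": 50},
  ],
)

```text
t: 36.07
ee_pos: [0.4653, -0.0322, 0.1825]
ee_rot: [0.655, 0.756, -0.0, -0.0]
wrist_force: [0.3, -0.5, 1.4]
opening: 0.503
finger_force: 0.0
```

Run:
```python
from h import *
print(state()["ee_pos"]);p,d=optics.capture("top");C=cloud("top",d)
print("feeder cap",np.median(C[250:262,455:463].reshape(-1,3),0))
cv2.imwrite("pics/end.png",np.vstack([cv2.resize(p[140:290,165:365],(800,600))])[:,:,::-1])
```

```text
[ 0.465287   -0.03220875  0.18245596]
feeder cap [ 0.4671776  -0.35479043  0.0521272 ]
```

View pics/end.png

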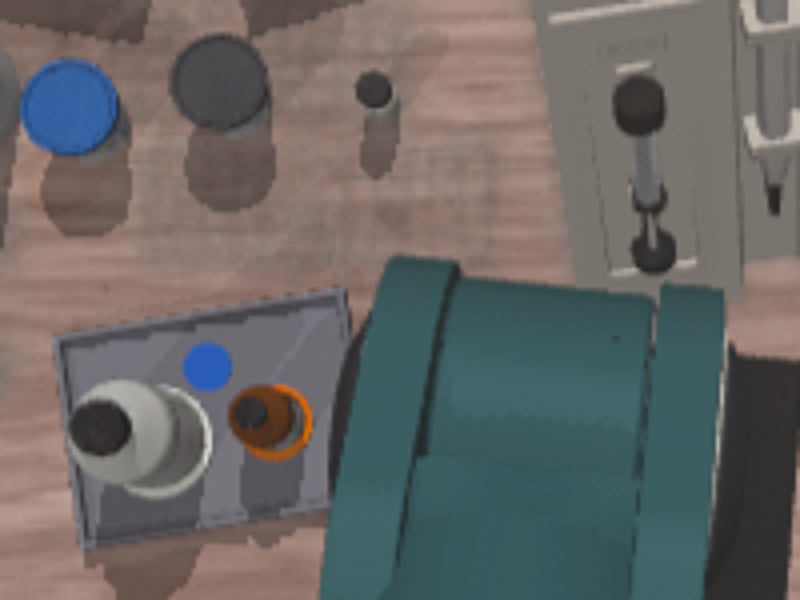

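The final picture shows both bottles upright on their discs (white at (140,440), amber at (272,420) in the crop). The vial's place is empty, and the cup and black-capped vial stand as before. Handing in.

Run:
```python
from h import *
p,d=optics.capture("top");C=cloud("top",d);H,S,V=cv2.split(cv2.cvtColor(p,cv2.COLOR_RGB2HSV))
b=(H>100)&(H<125)&(S>130)&(abs(C[...,0]-.467)<.03)&(abs(C[...,1]+.36)<.03);print(b.sum(),np.median(C[b],0))
print(r.job_done())
```

```text
59 [ 0.46559431 -0.361024    0.06617659]
the job is handed in; nothing more can be done
None
```

The job is handed in: the blue vial is fully home in the feeder (cap top 16 mm above the mouth), and both bottles stand upright within about 1 mm of their disc centres. The black-capped vial and the cup look undisturbed. It took about 36 s of the 144 s; the one thing I am unsure of is a 48 N wrist reading against the end stop, pressed with the shut fingers, which I took as outside the 40 N limit on the arm and gripper body.

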